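# Find a shaker flywheel's heavy side and hold it down

## Robot

A 7-joint arm with a two-finger parallel gripper is mounted at the origin on the work surface. World frame = base frame: x ahead of the robot, y to its left, z up, the work surface at z = 0. Lengths are in m, angles in rad, forces in N, time in s.
With the tool pointing down it reaches from about 0.425 to 0.875 m from the base axis. Payload 4.7 kg.
Tool frame: the origin (TCP) lies midway between the tips of the shut fingers; the grasp point (between the pads) lies 19 mm behind it (hold_point_z is the distance from the TCP to the grasp point, in m); z points along the fingers, x is the direction in which the jaws open and shut, and the axes are right-handed (so a half turn about z gives the same grasp; the last joint's range is limited). The gripper opens to 85 mm and grips with 20 to 120 N. Pads are 22 mm wide; open, the fingers measure 114 mm over their backs; the gripper's body (76 mm by 85 mm) begins 54 mm behind the grasp point. The pads swing forward as they close: fully open they stand 13 mm farther back than shut.
Start: joints at [-1.331, 0.321, -0.07, 1.45, 0.023, 1.371, -0.057], TCP at [0.146, 0.634, 0.231] pointing down, gripper open.
Joint ranges: [-2.86, 2.86], [-0.3, 2.09], [-1.38, 1.24], [0.06, 2.45], [-1.56, 4.7], [0.09, 2.05], [-2.69, 2.69]. Speed limits (rad/s): [2.57, 2.57, 3.14, 3.14, 3.14, 3.14, 3.14].

## Interface

Orientations are given as a unit quaternion [w, x, y, z].
In Python, from rig import * gives the robot as it stands.
- The arm moves only by the tool carry_out, never from a script. Its argument "moves" is a list of rows, each a list of 7 numbers: the shift along the tool's x, y, z in m, then the turn, a rotation vector about the tool's x, y, z in degrees, then the finger opening in m, from 0 to 0.0854. In form: [[x, y, z, ax, ay, az, grip], ...]. A call has 1 to 20 rows; each row is the pose to reach, as a shift and turn from the pose measured when the call began, along the tool's axes at that moment; what a row does not reach only later rows make up. A row lasts 1/12 s, in which the tool goes at most 41.7 mm and 7.16 degrees, less where a joint would pass 70% of its speed; a pose out of reach is approached as far as the arm can. A call with a gripper value outside its range is refused whole. The fingers move at their own pace and stop on an object; "grip_force" is the grip in N (left out, the last holds). Time passes only in rows, so rows that repeat a pose let the fingers close. It gives the time, the measured TCP pose, the force and the opening at its end, in the units of the state.
- read_state(): the state, without advancing time (a new reading comes with each control period).
- camera(name): name is "scene" or "side" or "wrist"; returns a dict with "color" (400x640x3 uint8, red, green, blue), "camera_matrix" (3x3 intrinsics, pixels), "dist" ([k1, k2, p1, p2, k3] as OpenCV has them; the pictures are not rectified), "R" (3x3) and "t" (3): a world point X has camera coordinates R X + t. Camera axes: x right, y down, z forward; pixel columns grow to the right and rows downward; lengths in m; the calibration is good to about 2 mm. A picture is of the moment at which its call begins. There is no depth.
- close_job(): hands the job in, once; it reports no verdict.
The state is a dict: "time": time; "joints": joint angles; "joint_velocities": joint speeds; "effort": joint torques, N m; "tool_pos": TCP position; "orientation": TCP orientation; "wrist_force": force on the tool from outside, world axes, zero at the start; "wrist_torque": the same for the moment, N m; "width": finger opening in m.
Only numpy, scipy, OpenCV 4.12 (cv2) and the standard library are available. Lean on these libraries where they do the work, as an engineer would, in place of code of your own. Each camera call takes 0.05 s, during which the arm holds its last target.

## Task

This flywheel from an O-ring shaker has a weight sealed inside it, and nothing on the outside shows where. Release its brake by pressing the red paddle down until the catch holds it there, then turn the wheel by its hand pegs, feel which side is heavy, and bring that side straight down. Finish still gripping one of the pegs, with the wheel at rest, its heavy side at the bottom and the brake still released, and leave the other things on the bench where they are.

Things in the scene. Friction and masses are not known exactly. Their poses are not given: they have to be found in the camera images.
- axle (a point): Centre of the flywheel: an upright disc, 160 mm in diameter, 30 mm wide, aluminium rim, dark blue faces, its level axle 155 mm above the bench, on a grey stand fixed to the bench. This point does not turn. Its x axis lies along the axle (roughly away from the robot), y is level in the wheel's plane, away from the brake, z is up. The weight is inside; at the start it is never straight down
- bearing (a point): Bearing on the axle, robot's side, 66 mm from the wheel's middle; another on the far side; both reach 22 mm above the axle. Their seals drag (about 1.3 N m, against the motion), so the wheel never rolls by itself. On top comes the weight's moment (greatest 0.7 to 1 N m): it hinders while the heavy side rises, helps while it sinks, is nil with it straight down or up. The wheel turns without end
- yellow_peg (a point): One of six round hand pegs, 14 mm thick, 60 degrees apart, standing out radially from the rim in the wheel's middle plane, from 80 to 125 mm from the axle; this one is yellow, the others black. This point is on its centre line, 108 mm from the axle, its z axis outward, and turns with the wheel. The yellow peg only shows how the wheel has turned: its place relative to the heavy side is random
- brake_pivot (a point): Pivot of the brake lever, in the axle's frame 110 mm towards -y and 34 mm towards -x (robot's side) of the axle, 75 mm above the bench; fixed to the stand
- paddle (a point): Middle of the top face of the red paddle (44 mm along x, 50 mm along y, 12 mm thick), at the outer end of the brake lever, 125 mm beyond its pivot towards -y and 85 mm above the bench while the brake is on. Pressing it straight down lets the shoe off the drum; it sinks about 50 mm to its stop and needs up to 16 N on the way; near the bottom a catch snaps in and holds it down
- brake (a joint): Angle of the brake lever, rad: 0 with the brake on, 0.42 at the stop. A spring returns it to 0 unless the catch has snapped in, which it does at about 0.37; let go, the lever then stays at about 0.36
- bottle: Bystander: white bottle with blue cap, 80 mm in diameter, 190 mm high; origin at the middle of its underside
- dispenser: Bystander: open steel glue dispenser with a white roller, 110 by 70 mm, about 61 mm high; origin at the middle of its underside
- ring_a: Bystander: brown seal ring lying flat, 68 mm in diameter, 12 mm high; origin at the middle of its underside
- ring_b: Bystander: brown seal ring lying flat, 52 mm in diameter, 10 mm high; origin at the middle of its underside

How it is judged:
On the way, in this order (a step that is already met when the one before it is completed fails the run):
1. the brake paddle is down and held by its catch, with nothing pressing on it (value of joint brake above 0.33 rad and contact force between each of the arm, the fingers and brake below 0.5 N), for 0.3 s.
2. a peg of the wheel is gripped, with the heavy side down and the wheel at rest (angle between wheel's own z axis and vertical below 0.3 rad and contact force between the fingers and pegs above 10 N and angular speed of wheel below 0.1 rad/s), for 0.3 s.
At the end, for the whole second after the job is handed in: The fingers still grip a peg of the wheel (more than 10 N), its heavy side is within 17 degrees of straight down, it is at rest, and the brake lever is held down by its catch alone (all of step 1 and all of step 2 and contact force between brake and wheel below 0.5 N); the arm keeps its last pose, push and grip.
It fails at once if a bystander was moved by more than 20 mm (distance of any of bottle, dispenser, ring_a, ring_b from where it was at the start of the episode above 0.02 m).
It also fails if it takes over 72 s, if anything falls off the work surface, if the arm or the gripper's body presses on something with over 40 N, if the wrist force passes 120 N, or if a joint passes its speed limit or range.

## Working session

There is one attempt and no reset: what is moved stays moved. The work goes in short steps, Python scripts to look and compute and a tool call to move; the robot and the scene stay as the last step left them, time stands still between calls to the robot, and variables do not carry over. Pictures are saved under pics/ and viewed, and the job is handed in when it is done.

Besides the shell and the picture viewer there is one more tool, called after "Call:" by a JSON object that holds its "method" and its "body", one argument or row to a line. carry_out: Moves the arm, as the interface text tells. Its arguments: {"type":"object","properties":{"moves":{"type":"array","items":{"type":"array","items":{"type":"number"}}},"grip_force":{"type":"number"}},"required":["moves"]}

```bash
ls; mkdir -p pics; python3 - <<'E'
from rig import *
import cv2,json
s=read_state(); print(s)
for n in ["scene","side","wrist"]:
    c=camera(n); cv2.imwrite(f"pics/{n}0.png",c["color"][:,:,::-1])
    print(n,c["camera_matrix"],c["dist"],c["R"],c["t"])
E
```

```text
pics
{'time': 0.0, 'joints': array([-1.33089108,  0.3218525 , -0.07009948,  1.45165832,  0.02257882,
        1.37080514, -0.0569177 ]), 'joint_velocities': array([ 0.00025325, -0.00069763,  0.00131215, -0.00067037, -0.00029263,
        0.00085564,  0.0015412 ]), 'effort': array([-2.78389525e-04, -4.93567336e+01, -3.82146752e-01, -3.14336407e+01,
        1.30034934e-02,  1.10344228e-02, -1.27732331e-07]), 'tool_pos': array([0.14544139, 0.63297094, 0.23021283]), 'orientation': array([ 6.30960218e-04,  7.82262226e-01,  6.22948532e-01, -7.34264857e-04]), 'wrist_force': array([-0.28651877,  0.22778444, -0.33829187]), 'wrist_torque': array([ 0.03537273, -0.03487862, -0.01603293]), 'width': 0.08548007275489738}
scene [[371.29088036   0.         318.64284821]
 [  0.         371.29088036 194.01121128]
 [  0.           0.           1.        ]] [-0.03126615  0.          0.          0.          0.        ] [[ 0.65140788  0.75855591  0.01614655]
 [ 0.51165785 -0.42347188 -0.7475813 ]
 [-0.56024461  0.49524186 -0.66397401]] [-0.37092788 -0.10466664  1.29066772]
side [[458.83344391   0.         316.18321763]
 [  0.         458.83344391 205.32242966]
 [  0.           0.           1.        ]] [-0.06843967  0.          0.          0.          0.        ] [[ 0.89189565 -0.45201618  0.01426589]
 [-0.29052644 -0.59685641 -0.74790161]
 [ 0.34657832  0.66290557 -0.66365629]] [-0.48202888  0.29598052  1.2523979 ]
wrist [[353.09487623   0.         317.87458411]
 [  0.         353.09487623 202.89697644]
 [  0.           0.           1.        ]] [0.02428724 0.         0.         0.         0.        ] [[ 0.22351423  0.97469895 -0.00182959]
 [ 0.93598524 -0.21411202  0.27944171]
 [ 0.27197981 -0.06417167 -0.96016091]] [-0.64798926 -0.03586907  0.38125452]
```

View pics/scene0.png

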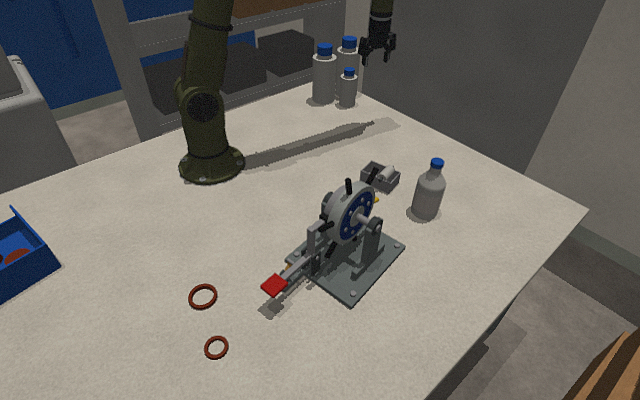

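View pics/side0.png

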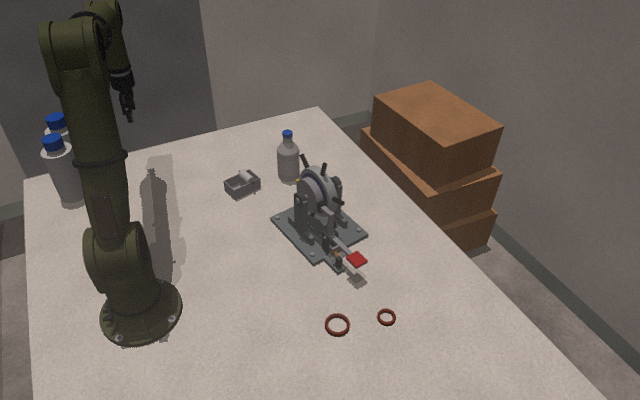

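View pics/wrist0.png

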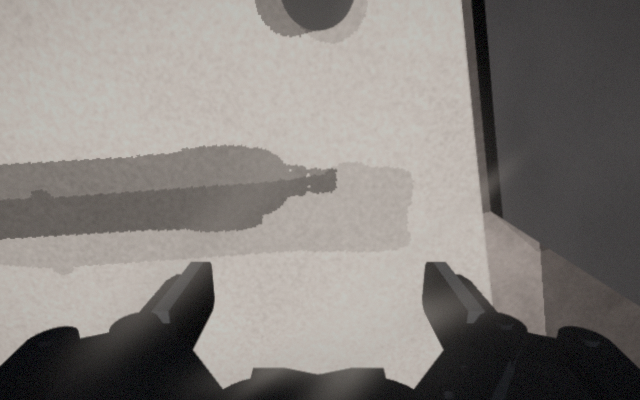

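```bash
cat > h.py <<'E'
from rig import *
import cv2, numpy as np
from scipy.spatial.transform import Rotation as Ro
def ray(c,uv):
    p=cv2.undistortPoints(np.array([[uv]],float),c["camera_matrix"],np.array(c["dist"]))[0,0]
    R=np.array(c["R"]);t=np.array(c["t"])
    d=R.T@np.array([p[0],p[1],1.]); return -R.T@t, d/np.linalg.norm(d)
def tri(c1,a,c2,b):
    o,d=ray(c1,a);q,e=ray(c2,b)
    s=np.linalg.lstsq(np.stack([d,-e],1),q-o,rcond=None)[0]
    A=o+s[0]*d;B=q+s[1]*e
    return (A+B)/2,np.linalg.norm(A-B)
def onz(c,uv,z):
    o,d=ray(c,uv); return o+d*(z-o[2])/d[2]
def proj(c,X):
    R=np.array(c["R"])
    p,_=cv2.projectPoints(np.array([X],float).reshape(-1,1,3),cv2.Rodrigues(R)[0],np.array(c["t"]),c["camera_matrix"],np.array(c["dist"]))
    return p[:,0]
def cen(m):
    ys,xs=np.nonzero(m); return (xs.mean(),ys.mean()),len(xs)
def quatR(s): 
    w,x,y,z=s["orientation"]; return Ro.from_quat([x,y,z,w])
E
python3 - <<'E'
from h import *
im=cv2.imread("pics/scene0.png")[140:330,230:450]
cv2.imwrite("pics/scene0z.png",cv2.resize(im,None,fx=3,fy=3,interpolation=cv2.INTER_CUBIC))
im=cv2.imread("pics/side0.png")[120:300,215:400]
cv2.imwrite("pics/side0z.png",cv2.resize(im,None,fx=3.2,fy=3.2,interpolation=cv2.INTER_CUBIC))
a=camera("scene");b=camera("side")
P=[]
for c in(a,b):
    h=cv2.cvtColor(c["color"],cv2.COLOR_RGB2HSV)
    m=((h[...,0]<6)|(h[...,0]>174))&(h[...,1]>190)&(h[...,2]>110)
    n,l,st,ce=cv2.connectedComponentsWithStats(m.astype(np.uint8))
    print(st,ce)
    ys,xs=np.nonzero(m)
    k=1+np.argmax(st[1:,4]); P.append(ce[k])
    y=(h[...,0]>18)&(h[...,0]<34)&(h[...,1]>150)&(h[...,2]>60)
    n,l,st,ce=cv2.connectedComponentsWithStats(y.astype(np.uint8))
    print("Y",st[1:],ce[1:])
print(tri(a,P[0],b,P[1]),onz(a,P[0],.085),onz(b,P[1],.085))
E
```

```text
[[     0      0    640    400 255683]
 [   261    274     27     22    317]] [[319.55669716 199.39457844]
 [273.76971609 284.52996845]]
Y [[244   9   1   1   1]
 [374 197   5   6  18]
 [286 262   5   8  13]] [[244.           9.        ]
 [376.         199.27777778]
 [287.84615385 265.53846154]]
[[     0      0    640    400 256000]] [[319.5 199.5]]Traceback (most recent call last):
  File "<stdin>", line 14, in <module>
    return _wrapfunc(a, 'argmax', axis=axis, out=out, **kwds)
    return bound(*args, **kwds)
ValueError: attempt to get argmax of an empty sequence
```

View pics/scene0z.png

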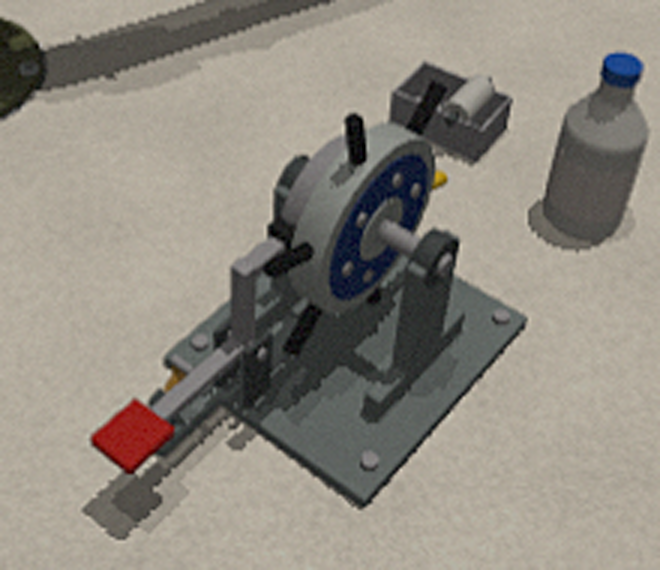

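View pics/side0z.png

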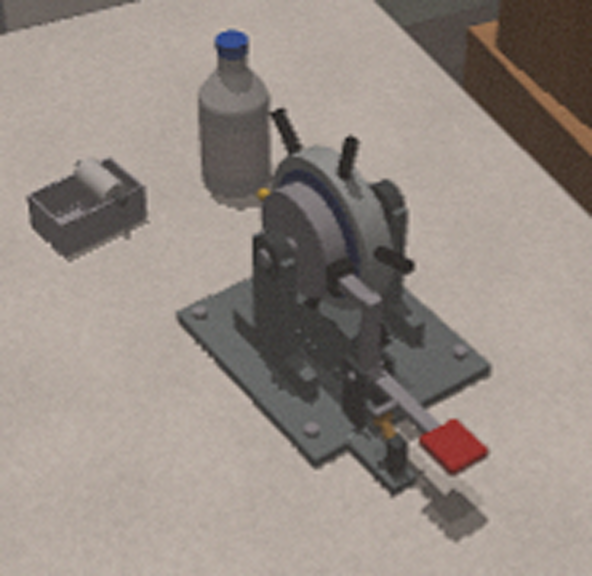

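```bash
python3 - <<'E'
from h import *
a=camera("scene");b=camera("side")
P=[]
for c in(a,b):
    r,g,bl=[c["color"][...,i].astype(int) for i in range(3)]
    m=(r>90)&(r>3*g)&(r>3*bl)
    n,l,st,ce=cv2.connectedComponentsWithStats(m.astype(np.uint8))
    k=1+np.argmax(st[1:,4]); print(st[k],ce[k]); P.append(ce[k])
pad,e=tri(a,P[0],b,P[1]);print("paddle",pad,e,onz(a,P[0],.085),onz(b,P[1],.085))
S=lambda x,y:(230+(x+.5)/3-.5,140+(y+.5)/3-.5)
D=lambda x,y:(215+(x+.5)/3.2-.5,120+(y+.5)/3.2-.5)
pts={'A':((352,119),(350,143)),'B':((438,88),(280,115)),'C':((271,265),(407,266)),'Y':((441,178),(264,193))}
T={}
for k,(s,d) in pts.items():
    T[k],e=tri(a,S(*s),b,D(*d)); print(k,T[k],e)
# bearing/hub tips, plate corners
for n,s in dict(plR=(526,320),plB=(365,500)).items(): print(n,onz(a,S(*s),.01))
for n,s in dict(L=(180,318),B=(317,465),R=(490,368)).items(): print(n,onz(b,D(*s),.01))
print("rimtop",)
E
```

```text
[261 274  27  23 335] [273.8238806  284.65074627]
[355 252   5   3   6] [357.         252.66666667]
paddle [ 0.59737039 -0.15123978  0.09716442] 0.016126135534368067 [ 0.59468989 -0.15498553  0.085     ] [ 0.60354174 -0.13242896  0.085     ]
A [0.59086396 0.05745313 0.27578109] 0.0022627415729737864
B [0.57557853 0.17143392 0.23846951] 0.0015838607344569157
C [ 0.60503501 -0.03019613  0.19339222] 0.002016181100421732
Y [0.57140704 0.20084897 0.12201384] 0.004179369397551016
plR [0.67824575 0.21724372 0.01      ]
plB [ 0.71563452 -0.024352    0.01      ]
L [0.46321748 0.18141928 0.01      ]
B [ 0.50098686 -0.06115616  0.01      ]
R [ 0.71511114 -0.02323677  0.01      ]
rimtop
```

```bash
python3 - <<'E'
from h import *
a=camera("scene");b=camera("side")
S=lambda x,y:(230+(x+.5)/3-.5,140+(y+.5)/3-.5)
D=lambda x,y:(215+(x+.5)/3.2-.5,120+(y+.5)/3.2-.5)
print("captop",tri(a,S(622,62),b,D(232,38)))
print("disp",onz(a,S(452,115),.03),onz(b,D(88,210),.03))
s=read_state(); R=quatR(s).as_matrix(); print(R.round(3))
pad=np.array([.593,-.154,.085])
print("tool shift to 40mm above paddle",R.T@(pad+[0,0,.04]-s["tool_pos"]))
E
```

```text
captop (array([0.61757392, 0.37971258, 0.19261776]), np.float64(0.004465647207623663))
disp [0.44955724 0.36534463 0.03      ] [0.43156114 0.36743402 0.03      ]
[[ 0.224  0.975 -0.   ]
 [ 0.975 -0.224 -0.   ]
 [-0.    -0.    -1.   ]]
tool shift to 40mm above paddle [-0.6673198   0.61242082  0.1063076 ]
```

Call:
{"method": "carry_out", "body": {
  "moves": [
    [0,0,-0.1,0,0,0,0],
    [0,0,-0.1,0,0,0,0],
    [-0.08,0.075,-0.1,0,0,-5,0],
    [-0.667,0.612,-0.1,0,0,-21.7,0],
    [-0.667,0.612,-0.1,0,0,-21.7,0],
    [-0.667,0.612,-0.1,0,0,-21.7,0],
    [-0.667,0.612,-0.1,0,0,-21.7,0],
    [-0.667,0.612,-0.1,0,0,-21.7,0],
    [-0.667,0.612,-0.1,0,0,-21.7,0],
    [-0.667,0.612,-0.1,0,0,-21.7,0],
    [-0.667,0.612,-0.1,0,0,-21.7,0],
    [-0.667,0.612,-0.1,0,0,-21.7,0],
    [-0.667,0.612,-0.1,0,0,-21.7,0],
    [-0.667,0.612,-0.1,0,0,-21.7,0],
    [-0.667,0.612,-0.1,0,0,-21.7,0]
  ],
  "grip_force": 60
}}

```text
time: 1.7
tool_pos: [0.4136, 0.161, 0.3274]
orientation: [0.0, 0.651, 0.759, 0.001]
wrist_force: [0.4, 0.4, -0.1]
width: -0.0002
```

Call:
{"method": "carry_out", "body": {
  "moves": [
    [-0.338,0.129,0,0,0,0,0],
    [-0.338,0.129,0,0,0,0,0],
    [-0.338,0.129,0,0,0,0,0],
    [-0.338,0.129,0,0,0,0,0],
    [-0.338,0.129,0,0,0,0,0],
    [-0.338,0.129,0,0,0,0,0],
    [-0.338,0.129,0,0,0,0,0],
    [-0.338,0.129,0,0,0,0,0],
    [-0.338,0.129,0,0,0,0,0],
    [-0.338,0.129,0,0,0,0,0],
    [-0.338,0.129,0.12,0,0,0,0],
    [-0.338,0.129,0.12,0,0,0,0],
    [-0.338,0.129,0.12,0,0,0,0],
    [-0.338,0.129,0.12,0,0,0,0],
    [-0.338,0.129,0.12,0,0,0,0]
  ]
}}

```text
time: 2.95
tool_pos: [0.5917, -0.1523, 0.2062]
orientation: [-0.002, 0.651, 0.759, -0.0]
wrist_force: [-0.1, -0.6, 1.1]
width: 0.0002
```

```bash
python3 - <<'E'
from h import *
c=camera("wrist");cv2.imwrite("pics/w1.png",c["color"][:,:,::-1]);
a=camera("scene");cv2.imwrite("pics/s1.png",cv2.resize(a["color"][140:330,230:450,::-1],None,fx=3,fy=3))
r,g,bl=[c["color"][...,i].astype(int) for i in range(3)]
m=(r>70)&(r>2.5*g)&(r>2.5*bl)
cc,n=cen(m);print(cc,n,onz(c,cc,.085))
print(cv2.minAreaRect(np.argwhere(m)[:,::-1].astype(np.float32)))
s=read_state();print(s["tool_pos"],s["joints"])
E
```

```text
(np.float64(323.4583333333333), np.float64(199.81586021505376)) 1488 [ 0.59286601 -0.14789992  0.085     ]
((319.5, 194.5), (51.0, 57.0), 90.0)
[ 0.5941395  -0.15347298  0.21001456] [-0.42673828  0.30905488  0.78296356  1.6054143  -0.22554953  1.3155829
  2.11313398]
```

View pics/w1.png

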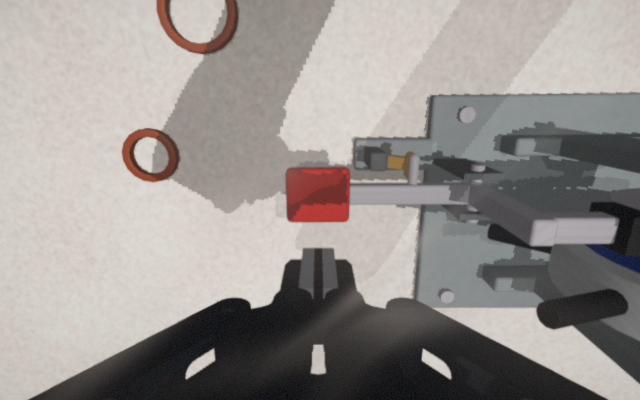

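View pics/s1.png

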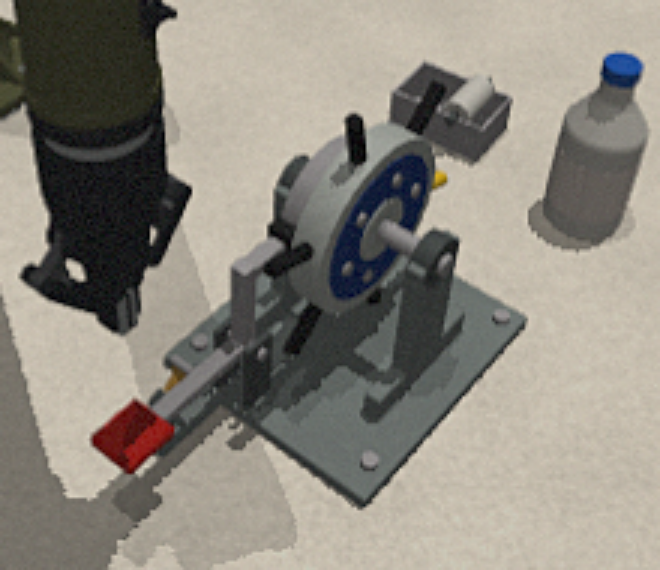

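Call:
{"method": "carry_out", "body": {
  "moves": [
    [0.002,0,0.04,0,0,0,0],
    [0.002,0,0.08,0,0,0,0],
    [0.002,0,0.11,0,0,0,0],
    [0.002,0,0.122,0,0,0,0],
    [0.002,0,0.13,0,0,0,0],
    [0.002,0,0.138,0,0,0,0],
    [0.002,0,0.146,0,0,0,0],
    [0.002,0,0.154,0,0,0,0],
    [0.002,0,0.16,0,0,0,0],
    [0.002,0,0.16,0,0,0,0],
    [0.002,0,0.16,0,0,0,0]
  ]
}}

```text
time: 3.97
tool_pos: [0.5974, -0.1514, 0.0542]
orientation: [0.003, 0.651, 0.759, 0.004]
wrist_force: [-2.5, 1.9, 6.7]
width: -0.0007
```

Call:
{"method": "carry_out", "body": {
  "moves": [
    [0,0,0.006,0,0,0,0],
    [0,0,0.012,0,0,0,0],
    [0,0,0.017,0,0,0,0],
    [0,0,0.02,0,0,0,0],
    [0,0,0.02,0,0,0,0],
    [0,0,0.02,0,0,0,0]
  ]
}}

```text
time: 4.47
tool_pos: [0.6018, -0.1517, 0.039]
orientation: [0.006, 0.65, 0.76, 0.006]
wrist_force: [-0.5, 0.8, 6.0]
width: 0.0
```

Call:
{"method": "carry_out", "body": {
  "moves": [
    [0,-0.003,0.005,0,0,0,0],
    [0,-0.005,0.009,0,0,0,0],
    [0,-0.005,0.012,0,0,0,0],
    [0,-0.005,0.012,0,0,0,0]
  ]
}}

```text
time: 4.8
tool_pos: [0.6025, -0.1528, 0.0323]
orientation: [0.011, 0.65, 0.76, 0.01]
wrist_force: [-0.2, 0.9, 10.2]
width: 0.0
```

```bash
python3 - <<'E'
from h import *
a=camera("scene");cv2.imwrite("pics/s2.png",cv2.resize(a["color"][140:330,230:450,::-1],None,fx=3,fy=3))
b=camera("side");cv2.imwrite("pics/d2.png",cv2.resize(b["color"][120:300,215:400,::-1],None,fx=3.2,fy=3.2))
s=read_state();print(s["tool_pos"],s["wrist_force"])
E
```

```text
[ 0.6025116  -0.15294122  0.03268291] [-0.73428597  1.92326896 10.01739675]
```

View pics/s2.png

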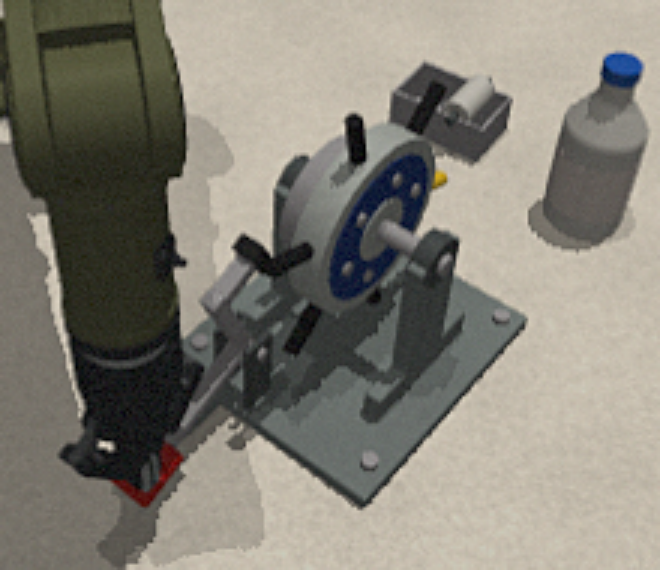

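Call:
{"method": "carry_out", "body": {
  "moves": [
    [0,-0.004,0.008,0,0,0,0],
    [0,-0.004,0.012,0,0,0,0],
    [0,-0.004,0.012,0,0,0,0]
  ]
}}

```text
time: 5.15
tool_pos: [0.6047, -0.1548, 0.0297]
orientation: [0.014, 0.65, 0.76, 0.014]
wrist_force: [-8.3, 3.5, 29.5]
width: 0.0003
```

Call:
{"method": "carry_out", "body": {
  "moves": [
    [0,0,-0.01,0,0,0,0],
    [0,0,-0.03,0,0,0,0],
    [0,0,-0.07,0,0,0,0],
    [0,0,-0.11,0,0,0,0],
    [0,0,-0.15,0,0,0,0],
    [0,0,-0.19,0,0,0,0.0854],
    [0,0,-0.23,0,0,0,0.0854],
    [0,0,-0.27,0,0,0,0.0854],
    [0,0,-0.31,0,0,0,0.0854],
    [0,0,-0.31,0,0,0,0.0854]
  ]
}}

```text
time: 5.98
tool_pos: [0.5959, -0.1581, 0.3522]
orientation: [0.022, 0.65, 0.759, 0.019]
wrist_force: [0.8, 0.4, 0.7]
width: 0.0602
```

```bash
python3 - <<'E'
from h import *
a=camera("scene");cv2.imwrite("pics/s3.png",cv2.resize(a["color"][140:330,230:450,::-1],None,fx=3,fy=3))
c=camera("wrist");cv2.imwrite("pics/w3.png",c["color"][:,:,::-1])
s=read_state();print(s)
E
```

```text
{'time': 6.0833, 'joints': array([-0.44826953,  0.21981826,  0.81211341,  1.42517437, -0.17684919,
        1.51868869,  2.07914428]), 'joint_velocities': array([ 0.00066196,  0.03305156, -0.0195102 ,  0.07710699, -0.00428119,
       -0.0095972 ,  0.00229311]), 'effort': array([ 8.00996530e-02, -3.58095574e+01,  5.56763157e+00, -3.36645269e+01,
       -5.39047702e-02, -1.85158015e-01, -7.04553924e-03]), 'tool_pos': array([ 0.59396306, -0.1568604 ,  0.34472045]), 'orientation': array([0.01812276, 0.65002555, 0.75952198, 0.01626995]), 'wrist_force': array([-0.69270973,  0.23169194, -0.2555166 ]), 'wrist_torque': array([0.02417771, 0.02445435, 0.06758905]), 'width': 0.07454260945692243}
```

View pics/s3.png

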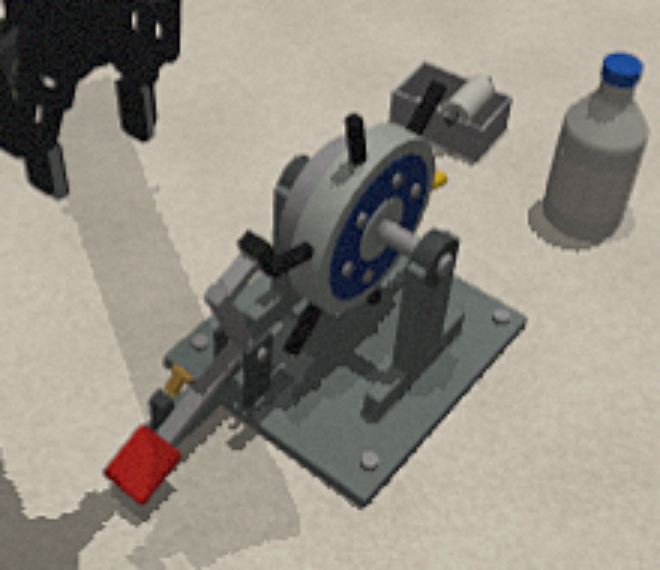

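View pics/w3.png

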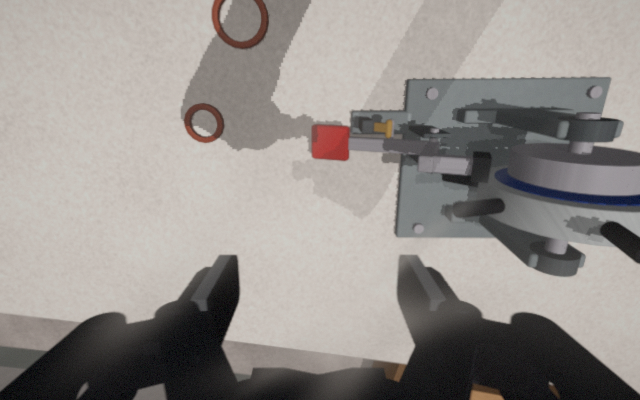

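```bash
cat >> h.py <<'E'
AX=np.array([.590,.082,.155]); PSI=np.deg2rad(8.8)
def frame():
    ex=np.array([np.cos(PSI),np.sin(PSI),0]);ey=np.array([-np.sin(PSI),np.cos(PSI),0]);return ex,ey,np.array([0,0,1.])
def toolpose(phi,r):
    """tool radial at peg angle phi(deg from +y to z); r = TCP radius; tool x tangential"""
    ex,ey,ez=frame();p=np.deg2rad(phi)
    u=np.cos(p)*ey+np.sin(p)*ez
    z=-u; y=ex; x=np.cross(y,z)
    return AX+r*u, np.stack([x,y,z],1)
def rel(pos,R,s=None):
    s=s or read_state(); R0=quatR(s).as_matrix()
    return np.r_[R0.T@(pos-s["tool_pos"]),Ro.from_matrix(R0.T@R).as_rotvec(degrees=True)].round(4)
def angle(s):
    """peg angle from measured TCP"""
    ex,ey,ez=frame();d=s["tool_pos"]-AX
    return np.rad2deg(np.arctan2(d@ez,d@ey)),np.hypot(d@ez,d@ey),d@ex
E
python3 - <<'E'
from h import *
p,R=toolpose(90,.22);print(R.round(2),rel(p,R))
E
```

```text
[[-0.15  0.99  0.  ]
 [ 0.99  0.15 -0.  ]
 [-0.    0.   -1.  ]] [ 0.2364  0.0344 -0.0302  2.7673  0.3635  0.0838]
```

Call:
{"method": "carry_out", "body": {
  "moves": [
    [0.236,0.034,-0.03,2.77,0.36,0.08,0.0854],
    [0.236,0.034,-0.03,2.77,0.36,0.08,0.0854],
    [0.236,0.034,-0.03,2.77,0.36,0.08,0.0854],
    [0.236,0.034,-0.03,2.77,0.36,0.08,0.0854],
    [0.236,0.034,-0.03,2.77,0.36,0.08,0.0854],
    [0.236,0.034,-0.03,2.77,0.36,0.08,0.0854],
    [0.236,0.034,-0.03,2.77,0.36,0.08,0.0854],
    [0.236,0.034,-0.03,2.77,0.36,0.08,0.0854],
    [0.236,0.034,-0.03,2.77,0.36,0.08,0.0854]
  ]
}}

```text
time: 6.83
tool_pos: [0.5896, 0.0806, 0.3748]
orientation: [0.0, 0.651, 0.759, -0.0]
wrist_force: [-0.2, -0.3, -0.9]
width: 0.0854
```

```bash
python3 - <<'E'
from h import *
c=camera("wrist");cv2.imwrite("pics/w4.png",c["color"][:,:,::-1])
s=read_state();print(s["tool_pos"],s["orientation"],s["joints"],s["wrist_force"])
print(proj(c,AX),[proj(c,AX+.125*(np.cos(a)*frame()[1]+np.sin(a)*frame()[2])) for a in np.deg2rad([43,103,163,-17])])
E
```

```text
[0.58965937 0.0796574  0.374815  ] [ 2.97441566e-04  6.51711935e-01  7.58466446e-01 -3.38734739e-04] [-0.74793749  0.19765346  0.68601608  1.36747588 -0.12396609  1.6200518
  1.64424613] [ 0.83359561  0.09844258 -0.62860698]
[[319.79669149 172.98146406]] [array([[432.47450442, 193.60104076]]), array([[281.3176786 , 206.56274125]]), array([[193.71041632, 180.54120187]]), array([[424.06789366, 166.59054321]])]
```

View pics/w4.png

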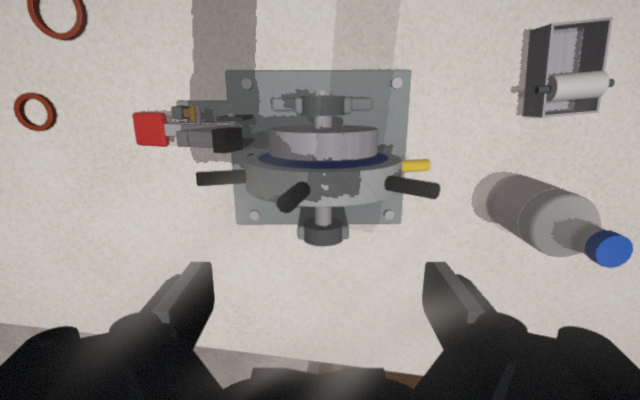

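```bash
python3 - <<'E'
from h import *
c=camera("wrist")
q=[onz(c,u,.013) for u in [(247,82),(397,82),(389,214),(255,214)]];print(np.array(q),np.mean(q,0))
ex,ey,ez=frame()
def onplane(uv):
    o,d=ray(c,uv); return o+d*((AX-o)@ex)/(d@ex)
print("bearings",onz(c,(323,103),.177),onz(c,(323,236),.177))
for n,u in dict(B=(438,189),A=(284,206),C=(197,178)).items():
    # use tip z from angle assumption
    for a in [dict(B=43,A=103,C=163)[n]]:
        print(n,onz(c,u,.155+.125*np.sin(np.deg2rad(a)))-.125*(np.cos(np.deg2rad(a))*ey))
E
```

```text
[[ 0.50951899 -0.03045933  0.013     ]
 [ 0.47890839  0.17024973  0.013     ]
 [ 0.6645339   0.19861924  0.013     ]
 [ 0.69506384 -0.00086401  0.013     ]] [0.58700628 0.08438641 0.013     ]
bearings [0.51983517 0.0731621  0.177     ] [0.65092204 0.09373626 0.177     ]
B [0.58579358 0.08460117 0.2402498 ]
A [0.58931572 0.08289629 0.27679626]
C [0.58693411 0.08394782 0.19154646]
```

```bash
sed -i 's/AX=.*; PSI/AX=np.array([.587,.0838,.155]); PSI/' h.py; python3 - <<'E'
from h import *
for r in (.16,.089):
  p,R=toolpose(103,r);print(rel(p,R))
E
```

```text
[-3.11000e-02 -1.90000e-03  6.40000e-02  1.90000e-02  1.30369e+01
 -1.80500e-01]
[-1.51000e-02 -1.90000e-03  1.33200e-01  1.90000e-02  1.30369e+01
 -1.80500e-01]
```

Call:
{"method": "carry_out", "body": {
  "moves": [
    [-0.031,-0.002,0.03,0,6.5,0,0.0854],
    [-0.031,-0.002,0.064,0,13,0,0.0854],
    [-0.031,-0.002,0.064,0,13,0,0.0854],
    [-0.0235,-0.002,0.098,0,13,0,0.0854],
    [-0.015,-0.002,0.133,0,13,0,0.0854],
    [-0.015,-0.002,0.133,0,13,0,0.0854]
  ]
}}

```text
time: 7.43
tool_pos: [0.5857, 0.0642, 0.235]
orientation: [-0.09, 0.649, 0.753, 0.069]
wrist_force: [-1.2, 0.4, -1.5]
width: 0.0855
```

```bash
python3 - <<'E'
from h import *
c=camera("wrist");cv2.imwrite("pics/w5.png",c["color"][:,:,::-1])
a=camera("scene");cv2.imwrite("pics/s5.png",cv2.resize(a["color"][140:330,230:450,::-1],None,fx=3,fy=3))
s=read_state();print(s["tool_pos"],s["wrist_force"],s["wrist_torque"],angle(s))
E
```

```text
[0.58929963 0.06336018 0.24157386] [ 0.21737563 -0.41254294  0.60218067] [-0.21135213 -0.09558018  0.01344149] (np.float64(103.35378675275798), np.float64(0.0889796465633158), np.float64(-0.0008544389235199591))
```

View pics/w5.png

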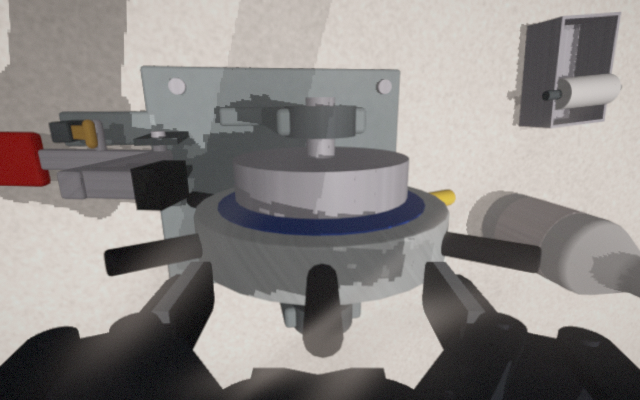

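View pics/s5.png

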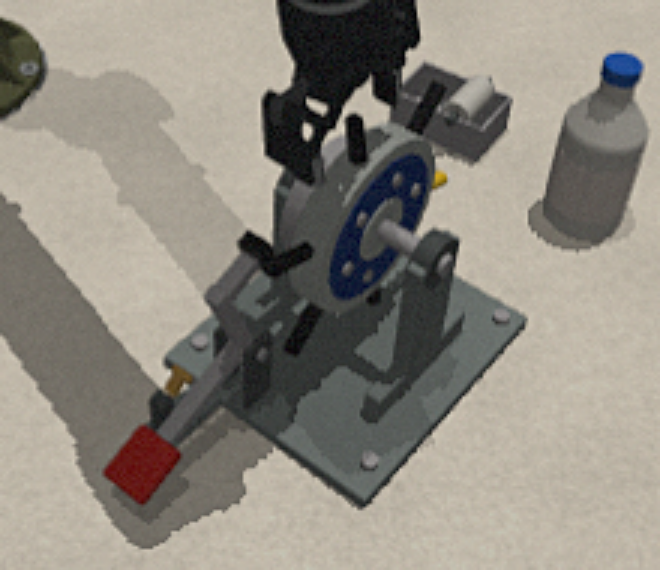

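```bash
python3 - <<'E'
from h import *
a=camera("scene");ex,ey,ez=frame()
for r in(.08,.125):
    u=np.cos(np.deg2rad(103))*ey+np.sin(np.deg2rad(103))*ez
    print((proj(a,AX+r*u)-[230,140])*3)
s=read_state();R=quatR(s).as_matrix()
print((proj(a,s["tool_pos"])-[230,140])*3,(proj(a,s["tool_pos"]-.019*R[:,2])-[230,140])*3)
E
```

```text
[[355.04339616 155.36542345]]
[[350.77648332 116.60780677]]
[[353.939721   147.03406235]] [[352.11963296 130.70166685]]
```

Call:
{"method": "carry_out", "body": {
  "moves": [
    [0,0,0,0,0,0,0.0],
    [0,0,0,0,0,0,0],
    [0,0,0,0,0,0,0],
    [0,0,0,0,0,0,0],
    [0,0,0,0,0,0,0],
    [0,0,0,0,0,0,0],
    [0,0,0,0,0,0,0],
    [0,0,0,0,0,0,0]
  ],
  "grip_force": 60
}}

```text
time: 8.25
tool_pos: [0.5907, 0.0634, 0.2441]
orientation: [-0.085, 0.648, 0.753, 0.074]
wrist_force: [-0.3, -0.8, 2.7]
width: 0.0122
```

```bash
cat >> h.py <<'E'
def mom(s,lever=0.0):
    """moments about axle axis (ex): force at tool point; plus wrist torque"""
    ex,ey,ez=frame();R=quatR(s).as_matrix()
    p=s["tool_pos"]-R[:,2]*lever
    return np.cross(p-AX,s["wrist_force"])@ex, s["wrist_torque"]@ex
E
python3 - <<'E'
from h import *
s=read_state();print(s["time"],s["tool_pos"],s["wrist_force"],s["wrist_torque"],s["width"],angle(s),mom(s))
# rows for a rotation about axle by d deg, from present pose
def rot(d,s):
    ex,ey,ez=frame();R0=quatR(s).as_matrix();Q=Ro.from_rotvec(np.deg2rad(d)*ex)
    p=AX+Q.apply(s["tool_pos"]-AX); return np.r_[R0.T@(p-s["tool_pos"]),R0.T@ex*d].round(4)
for d in (-3,-6,-9,-12,-15,-18,3,6,9,12):print(d,rot(d,s).tolist())
E
```

```text
8.25 [0.59069839 0.06341111 0.24408847] [-0.32666457 -0.77210461  2.72818208] [0.33763536 0.22016135 0.06538644] 0.012220207744673379 (np.float64(103.08971616122699), np.float64(0.09146503695070232), np.float64(0.0005356466239915585)) (np.float64(0.007010277556510479), np.float64(0.36734241792737155))
-3 [0.0048, -0.0, 0.0001, -0.0111, -3.0, -0.0086]
-6 [0.0096, -0.0, 0.0005, -0.0223, -5.9999, -0.0171]
-9 [0.0143, -0.0001, 0.0011, -0.0334, -8.9999, -0.0257]
-12 [0.019, -0.0001, 0.002, -0.0446, -11.9999, -0.0342]
-15 [0.0237, -0.0001, 0.0031, -0.0557, -14.9998, -0.0428]
-18 [0.0283, -0.0001, 0.0044, -0.0669, -17.9998, -0.0513]
3 [-0.0048, 0.0, 0.0001, 0.0111, 3.0, 0.0086]
6 [-0.0096, 0.0, 0.0005, 0.0223, 5.9999, 0.0171]
9 [-0.0143, 0.0, 0.0012, 0.0334, 8.9999, 0.0257]
12 [-0.019, 0.0001, 0.002, 0.0446, 11.9999, 0.0342]
```

Call:
{"method": "carry_out", "body": {
  "moves": [
    [0.0048,0,0.0001,0,-3,0,0],
    [0.0096,0,0.0005,0,-6,0,0],
    [0.0143,0,0.0011,0,-9,0,0],
    [0.019,0,0.002,0,-12,0,0],
    [0.0237,0,0.0031,0,-15,0,0]
  ]
}}

```text
time: 8.67
tool_pos: [0.5874, 0.0842, 0.2468]
orientation: [0.016, 0.654, 0.757, -0.012]
wrist_force: [-0.6, -5.1, 0.7]
width: 0.0124
```

```bash
cat >q.py <<'E'
from h import *
s=read_state();R=quatR(s).as_matrix()
ex,ey,ez=frame();z=-R[:,2]
print("t",s["time"],"F",s["wrist_force"].round(1),"T",s["wrist_torque"].round(2),"w",s["width"].round(4),"phi,r,x",np.round(angle(s),4),"tilt",np.rad2deg(np.arctan2(z@ez,z@ey)).round(1),"mom",np.round(mom(s),2),"sum",sum(mom(s)).round(2),"jv",np.abs(s["joint_velocities"]).max().round(2))
E
python3 q.py
```

```text
Traceback (most recent call last):
  File "q.py", line 4, in <module>
    print("t",s["time"],"F",s["wrist_force"].round(1),"T",s["wrist_torque"].round(2),"w",s["width"].round(4),"phi,r,x",np.round(angle(s),4),"tilt",np.rad2deg(np.arctan2(z@ez,z@ey)).round(1),"mom",np.round(mom(s),2),"sum",sum(mom(s)).round(2),"jv",np.abs(s["joint_velocities"]).max().round(2))
                                                                                         ^^^^^^^^^^^^^^^^
AttributeError: 'float' object has no attribute 'round'
```

```bash
sed -i 's/s\["width"\].round(4)/round(s["width"],4)/;s/sum(mom(s)).round(2)/round(float(sum(mom(s))),2)/' q.py
python3 q.py
```

```text
t 8.6667 F [-0.6 -5.1  0.7] T [ 0.21  0.32 -0.01] w 0.0124 phi,r,x [8.98147e+01 9.18000e-02 4.00000e-04] tilt 87.7 mom [0.45 0.26] sum 0.71 jv 0.65
```

Call:
{"method": "carry_out", "body": {
  "moves": [
    [0.0048,0,0.0001,0,-3,0,0],
    [0.0096,0,0.0005,0,-6,0,0],
    [0.0143,0,0.0011,0,-9,0,0],
    [0.019,0,0.002,0,-12,0,0],
    [0.0237,0,0.0031,0,-15,0,0]
  ]
}}

```text
time: 9.08
tool_pos: [0.5838, 0.1069, 0.2441]
orientation: [0.115, 0.647, 0.747, -0.098]
wrist_force: [-3.9, -2.6, 6.1]
width: 0.0124
```

```bash
python3 q.py
```

```text
t 9.0833 F [-3.9 -2.6  6.1] T [ 1.01  0.91 -0.23] w 0.0124 phi,r,x [7.53098e+01 9.21000e-02 4.00000e-04] tilt 72.7 mom [0.32 1.14] sum 1.46 jv 0.51
```

Call:
{"method": "carry_out", "body": {
  "moves": [
    [0.0048,0,0.0001,0,-3,0,0],
    [0.0096,0,0.0005,0,-6,0,0],
    [0.0143,0,0.0011,0,-9,0,0],
    [0.019,0,0.002,0,-12,0,0],
    [0.0237,0,0.0031,0,-15,0,0]
  ]
}}

```text
time: 9.5
tool_pos: [0.5803, 0.1292, 0.2351]
orientation: [0.212, 0.63, 0.725, -0.181]
wrist_force: [-4.7, -0.8, 7.5]
width: 0.0123
```

```bash
python3 q.py
```

```text
t 9.5 F [-4.7 -0.8  7.5] T [ 1.25  0.94 -0.49] w 0.0123 phi,r,x [6.01835e+01 9.23000e-02 3.00000e-04] tilt 57.7 mom [0.35 1.38] sum 1.73 jv 0.36
```

Call:
{"method": "carry_out", "body": {
  "moves": [
    [0.0048,0,0.0001,0,-3,0,0],
    [0.0096,0,0.0005,0,-6,0,0],
    [0.0143,0,0.0011,0,-9,0,0],
    [0.019,0,0.002,0,-12,0,0],
    [0.0237,0,0.0031,0,-15,0,0]
  ]
}}

```text
time: 9.92
tool_pos: [0.5771, 0.1486, 0.2203]
orientation: [0.305, 0.601, 0.691, -0.262]
wrist_force: [-3.9, 0.8, 6.7]
width: 0.0126
```

```bash
python3 q.py; python3 -c "
from h import *
print(read_state()['joints'])
c=camera('side');cv2.imwrite('pics/d6.png',c['color'][:,:,::-1])"
```

```text
t 9.9167 F [-3.9  0.8  6.7] T [ 1.33  0.7  -0.6 ] w 0.0126 phi,r,x [4.49064e+01 9.26000e-02 1.00000e-04] tilt 42.6 mom [0.35 1.42] sum 1.77 jv 0.41
[-1.17039904  0.52687693  0.65375772  1.54480731  0.4411306   1.52343524
  1.07805666]
```

View pics/d6.png

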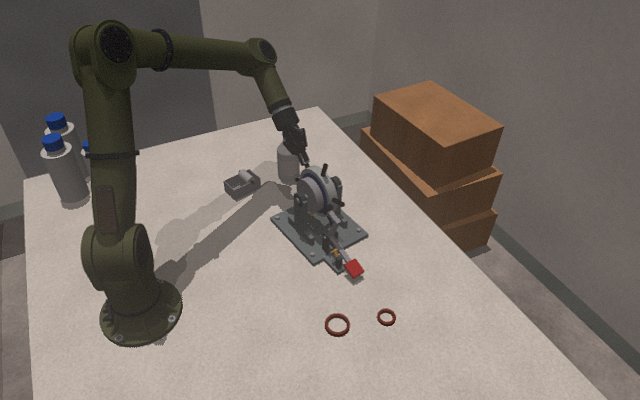

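Call:
{"method": "carry_out", "body": {
  "moves": [
    [-0.0048,0,0.0001,0,3,0,0],
    [-0.0096,0,0.0005,0,6,0,0],
    [-0.0143,0,0.0011,0,9,0,0],
    [-0.019,0,0.002,0,12,0,0],
    [-0.0237,0,0.0031,0,15,0,0]
  ]
}}

```text
time: 10.38
tool_pos: [0.5794, 0.134, 0.2323]
orientation: [0.212, 0.626, 0.728, -0.182]
wrist_force: [2.0, 1.2, -6.4]
width: 0.0123
```

```bash
python3 q.py
```

```text
t 10.3833 F [ 2.   1.2 -6.4] T [ 1.16 -0.28  0.28] w 0.0123 phi,r,x [5.67137e+01 9.24000e-02 2.00000e-04] tilt 57.6 mom [-0.4   1.11] sum 0.71 jv 0.34
```

Call:
{"method": "carry_out", "body": {
  "moves": [
    [-0.0048,0,0.0001,0,3,0,0],
    [-0.0096,0,0.0005,0,6,0,0],
    [-0.0143,0,0.0011,0,9,0,0],
    [-0.019,0,0.002,0,12,0,0],
    [-0.0237,0,0.0031,0,15,0,0]
  ]
}}

```text
time: 10.8
tool_pos: [0.5828, 0.1127, 0.2424]
orientation: [0.115, 0.645, 0.75, -0.097]
wrist_force: [0.1, 0.4, -2.7]
width: 0.012
```

```bash
python3 q.py
```

```text
t 10.8 F [ 0.1  0.4 -2.7] T [ 0.22 -0.16  0.07] w 0.012 phi,r,x [7.15393e+01 9.22000e-02 3.00000e-04] tilt 72.7 mom [-0.11  0.19] sum 0.07 jv 0.49
```

Call:
{"method": "carry_out", "body": {
  "moves": [
    [-0.0048,0,0.0001,0,3,0,0],
    [-0.0096,0,0.0005,0,6,0,0],
    [-0.0143,0,0.0011,0,9,0,0],
    [-0.019,0,0.002,0,12,0,0],
    [-0.0237,0,0.0031,0,15,0,0]
  ]
}}

```text
time: 11.22
tool_pos: [0.5866, 0.0892, 0.2467]
orientation: [0.015, 0.651, 0.758, -0.011]
wrist_force: [-0.8, 1.6, -2.5]
width: 0.0123
```

```bash
python3 q.py
```

```text
t 11.2167 F [-0.8  1.6 -2.5] T [-0.14 -0.05 -0.05] w 0.0123 phi,r,x [8.66465e+01 9.18000e-02 4.00000e-04] tilt 87.8 mom [-0.17 -0.15] sum -0.32 jv 0.64
```

Call:
{"method": "carry_out", "body": {
  "moves": [
    [-0.0048,0,0.0001,0,3,0,0],
    [-0.0096,0,0.0005,0,6,0,0],
    [-0.0143,0,0.0011,0,9,0,0],
    [-0.019,0,0.002,0,12,0,0],
    [-0.0237,0,0.0031,0,15,0,0]
  ]
}}

```text
time: 11.63
tool_pos: [0.5904, 0.0653, 0.2446]
orientation: [-0.084, 0.647, 0.754, 0.075]
wrist_force: [-0.3, 1.3, -3.5]
width: 0.0124
```

```bash
python3 q.py
```

```text
t 11.6333 F [-0.3  1.3 -3.5] T [-0.43  0.03 -0.07] w 0.0124 phi,r,x [1.018534e+02 9.150000e-02 5.000000e-04] tilt 103.0 mom [-0.05 -0.42] sum -0.48 jv 0.69
```

Call:
{"method": "carry_out", "body": {
  "moves": [
    [-0.0048,0,0.0001,0,3,0,0],
    [-0.0096,0,0.0005,0,6,0,0],
    [-0.0143,0,0.0011,0,9,0,0],
    [-0.019,0,0.002,0,12,0,0],
    [-0.0237,0,0.0031,0,15,0,0]
  ]
}}

```text
time: 12.05
tool_pos: [0.594, 0.0429, 0.2362]
orientation: [-0.183, 0.632, 0.736, 0.16]
wrist_force: [0.0, 1.6, -0.5]
width: 0.0124
```

```bash
python3 q.py
```

```text
t 12.05 F [ 0.   1.6 -0.5] T [-0.66  0.03 -0.05] w 0.0124 phi,r,x [1.170663e+02 9.120000e-02 6.000000e-04] tilt 118.1 mom [-0.11 -0.65] sum -0.76 jv 0.61
```

```bash
cat >> q.py <<'E'
import json,sys
if len(sys.argv)>1:
    open("log.txt","a").write(json.dumps([float(sys.argv[1]),angle(s)[0],*map(float,s["wrist_force"]),*map(float,s["wrist_torque"]),*map(float,s["tool_pos"]),*map(float,z)])+"\n")
E
cat > log0.py <<'E'
E
python3 q.py 1; python3 -c "
from h import *
print(read_state()['joints'])
c=camera('side');cv2.imwrite('pics/d7.png',cv2.resize(c['color'][60:300,155:475,::-1],None,fx=2.4,fy=2.4))"
```

```text
t 12.05 F [ 0.   1.6 -0.5] T [-0.66  0.03 -0.05] w 0.0124 phi,r,x [1.170663e+02 9.120000e-02 6.000000e-04] tilt 118.1 mom [-0.11 -0.65] sum -0.76 jv 0.61
[-0.38799789  0.34771074  0.68703722  1.57605602 -0.65903296  1.54078889
  2.12083536]
```

View pics/d7.png

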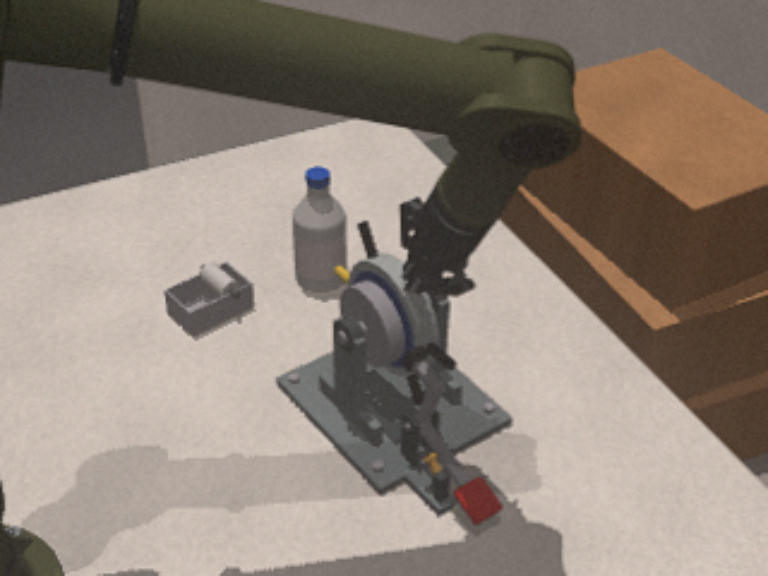

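Call:
{"method": "carry_out", "body": {
  "moves": [
    [-0.0048,0,0.0001,0,3,0,0],
    [-0.0096,0,0.0005,0,6,0,0],
    [-0.0143,0,0.0011,0,9,0,0],
    [-0.019,0,0.002,0,12,0,0],
    [-0.0237,0,0.0031,0,15,0,0]
  ]
}}

```text
time: 12.52
tool_pos: [0.5972, 0.0228, 0.2217]
orientation: [-0.279, 0.606, 0.704, 0.243]
wrist_force: [0.1, 4.8, 1.1]
width: 0.0124
```

```bash
python3 q.py 1
```

```text
t 12.5167 F [0.1 4.8 1.1] T [-0.17  0.05  0.02] w 0.0124 phi,r,x [1.328042e+02 9.100000e-02 7.000000e-04] tilt 133.4 mom [-0.38 -0.16] sum -0.55 jv 0.47
```

Call:
{"method": "carry_out", "body": {
  "moves": [
    [-0.0048,0,0.0001,0,3,0,0],
    [-0.0096,0,0.0005,0,6,0,0],
    [-0.0143,0,0.0011,0,9,0,0],
    [-0.019,0,0.002,0,12,0,0],
    [-0.0237,0,0.0031,0,15,0,0]
  ]
}}

```text
time: 12.93
tool_pos: [0.5995, 0.0082, 0.2036]
orientation: [-0.369, 0.568, 0.662, 0.32]
wrist_force: [0.3, 2.7, 2.3]
width: 0.0121
```

```bash
python3 q.py 1;python3 -c "
from h import *
print(read_state()['joints'])"
```

```text
t 12.9333 F [0.3 2.7 2.3] T [-0.77  0.1   0.04] w 0.0121 phi,r,x [1.476189e+02 9.070000e-02 8.000000e-04] tilt 148.5 mom [-0.31 -0.75] sum -1.05 jv 0.39
[-0.00902493  0.64950035  0.57066978  1.50508359 -1.05810565  1.87578516
  2.42884964]
```

Call:
{"method": "carry_out", "body": {
  "moves": [
    [0.0048,0,0.0001,0,-3,0,0],
    [0.0096,0,0.0005,0,-6,0,0],
    [0.0143,0,0.0011,0,-9,0,0],
    [0.019,0,0.002,0,-12,0,0],
    [0.0237,0,0.0031,0,-15,0,0]
  ]
}}

```text
time: 13.35
tool_pos: [0.5973, 0.0204, 0.2187]
orientation: [-0.276, 0.608, 0.705, 0.24]
wrist_force: [4.5, -3.2, -11.0]
width: 0.0124
```

```bash
python3 q.py -1
```

```text
t 13.35 F [  4.5  -3.2 -11. ] T [-2.08 -0.7   0.06] w 0.0124 phi,r,x [1.352109e+02 9.050000e-02 4.000000e-04] tilt 132.9 mom [ 0.96 -2.16] sum -1.21 jv 0.46
```

Call:
{"method": "carry_out", "body": {
  "moves": [
    [0.0048,0,0.0001,0,-3,0,0],
    [0.0096,0,0.0005,0,-6,0,0],
    [0.0143,0,0.0011,0,-9,0,0],
    [0.019,0,0.002,0,-12,0,0],
    [0.0237,0,0.0031,0,-15,0,0]
  ]
}}

```text
time: 13.77
tool_pos: [0.5946, 0.0375, 0.2326]
orientation: [-0.179, 0.635, 0.734, 0.157]
wrist_force: [2.0, -5.7, -1.4]
width: 0.0122
```

```bash
python3 q.py -1
```

```text
t 13.7667 F [ 2.  -5.7 -1.4] T [-0.28  0.1   0.5 ] w 0.0122 phi,r,x [1.211379e+02 9.070000e-02 4.000000e-04] tilt 117.6 mom [ 0.52 -0.26] sum 0.26 jv 0.59
```

Call:
{"method": "carry_out", "body": {
  "moves": [
    [0.0048,0,0.0001,0,-3,0,0],
    [0.0096,0,0.0005,0,-6,0,0],
    [0.0143,0,0.0011,0,-9,0,0],
    [0.019,0,0.002,0,-12,0,0],
    [0.0237,0,0.0031,0,-15,0,0]
  ]
}}

```text
time: 14.18
tool_pos: [0.5913, 0.0583, 0.2422]
orientation: [-0.08, 0.651, 0.751, 0.072]
wrist_force: [-1.4, -5.7, 3.1]
width: 0.0121
```

```bash
python3 q.py -1
```

```text
t 14.1833 F [-1.4 -5.7  3.1] T [0.54 0.8  0.51] w 0.0121 phi,r,x [1.065264e+02 9.100000e-02 4.000000e-04] tilt 102.4 mom [0.4  0.66] sum 1.06 jv 0.69
```

Call:
{"method": "carry_out", "body": {
  "moves": [
    [0.0048,0,0.0001,0,-3,0,0],
    [0.0096,0,0.0005,0,-6,0,0],
    [0.0143,0,0.0011,0,-9,0,0],
    [0.019,0,0.002,0,-12,0,0],
    [0.0237,0,0.0031,0,-15,0,0]
  ]
}}

```text
time: 14.6
tool_pos: [0.5877, 0.0813, 0.2462]
orientation: [0.019, 0.655, 0.755, -0.013]
wrist_force: [-4.1, -4.1, 6.8]
width: 0.0122
```

```bash
python3 q.py -1
```

```text
t 14.6 F [-4.1 -4.1  6.8] T [0.95 1.41 0.34] w 0.0122 phi,r,x [9.16047e+01 9.13000e-02 3.00000e-04] tilt 87.3 mom [0.29 1.15] sum 1.45 jv 0.65
```

Call:
{"method": "carry_out", "body": {
  "moves": [
    [0.0048,0,0.0001,0,-3,0,0],
    [0.0096,0,0.0005,0,-6,0,0],
    [0.0143,0,0.0011,0,-9,0,0],
    [0.019,0,0.002,0,-12,0,0],
    [0.0237,0,0.0031,0,-15,0,0]
  ]
}}

```text
time: 15.02
tool_pos: [0.5839, 0.1049, 0.2441]
orientation: [0.118, 0.648, 0.746, -0.099]
wrist_force: [-5.0, -2.7, 8.8]
width: 0.0122
```

```bash
python3 q.py -1
cat > fit.py <<'E'
from h import *
import json
ex,ey,ez=frame()
old=[(-1,89.8,(-.6,-5.1,.7),(.21,.32,-.01),(.5874,.0842,.2468)),(-1,75.3,(-3.9,-2.6,6.1),(1.01,.91,-.23),(.5838,.1069,.2441)),(-1,60.2,(-4.7,-.8,7.5),(1.25,.94,-.49),(.5803,.1292,.2351)),(-1,44.9,(-3.9,.8,6.7),(1.33,.7,-.6),(.5771,.1486,.2203)),
(1,56.7,(2,1.2,-6.4),(1.16,-.28,.28),(.5794,.134,.2323)),(1,71.5,(.1,.4,-2.7),(.22,-.16,.07),(.5828,.1127,.2424)),(1,86.6,(-.8,1.6,-2.5),(-.14,-.05,-.05),(.5866,.0892,.2467)),(1,101.9,(-.3,1.3,-3.5),(-.43,.03,-.07),(.5904,.0653,.2446))]
rows=[(d,ph,np.array(F),np.array(T),np.array(p)) for d,ph,F,T,p in old]
for l in open("log.txt"):
    v=json.loads(l);rows.append((v[0],v[1],np.array(v[2:5]),np.array(v[5:8]),np.array(v[8:11])))
M=[];Y=[]
for d,ph,F,T,p in rows:
    u=(p-AX)/np.linalg.norm(p-AX)
    y=np.cross(p-AX,F)@ex+T@ex; l=np.cross(u,F)@ex
    # y + L*l = -D*d + a cos + b sin
    c=np.deg2rad(ph);M.append([-d,np.cos(c),np.sin(c),-l]);Y.append(y)
M=np.array(M);Y=np.array(Y)
def rep(x,L):
    D,a,b=x[:3];G=np.hypot(a,b)
    pk=np.rad2deg(np.arctan2(b,a)); print("L",L,"D",D,"G",G,"stable phi",pk+90)
x=np.linalg.lstsq(M,Y,rcond=None)[0];rep(x,x[3]);
r=Y-M@x
for L in(0,.1,.15,.2,.25):
    x2=np.linalg.lstsq(M[:,:3],Y-M[:,3]*L,rcond=None)[0];rep(x2,L);print(np.std(Y-M[:,3]*L-M[:,:3]@x2))
for i,R in enumerate(rows):print(R[0],round(R[1],1),"g",round(Y[i]-M[i,3]*x[3]-M[i,0]*x[0],2),"res",round(r[i],2))
E
python3 fit.py
```

```text
t 15.0167 F [-5.  -2.7  8.8] T [ 0.98  1.72 -0.13] w 0.0122 phi,r,x [7.65564e+01 9.16000e-02 2.00000e-04] tilt 72.3 mom [0.36 1.23] sum 1.59 jv 0.51
L 0.2206288574977816 D 1.343018742406722 G 1.246809004478744 stable phi 128.60516340136112
L 0 D 0.5102726932511912 G 1.4678878433607834 stable phi 109.8926999258821
0.39687086608437905
L 0.1 D 0.8877147280783461 G 1.350041117550011 stable phi 117.61039225922332
0.24535512986055416
L 0.15 D 1.0764357454919231 G 1.3015034356012658 stable phi 121.95356318143212
0.1814686915023309
L 0.2 D 1.2651567629055003 G 1.2609940720568378 stable phi 126.60408670413813
0.1411367349036315
L 0.25 D 1.453877780319077 G 1.2293069550431441 stable phi 131.52838837981238
0.145482698558828
-1 89.8 g 0.46 res -0.32
-1 75.3 g 0.87 res -0.13
-1 60.2 g 1.22 res 0.06
-1 44.9 g 1.26 res 0.02
1 56.7 g 1.12 res -0.07
1 71.5 g 1.16 res 0.11
1 86.6 g 0.62 res -0.21
1 101.9 g 0.74 res 0.18
1.0 117.1 g 0.33 res 0.08
1.0 132.8 g -0.14 res -0.05
1.0 147.6 g -0.45 res -0.05
-1.0 135.2 g -0.22 res -0.08
-1.0 121.1 g 0.2 res 0.03
-1.0 106.5 g 0.68 res 0.21
-1.0 91.6 g 0.81 res 0.06
-1.0 76.6 g 1.11 res 0.13
```

Call:
{"method": "carry_out", "body": {
  "moves": [
    [0,0,0,0,0,0,0.0854],
    [0,0,0,0,0,0,0.0854],
    [0,0,0,0,0,0,0.0854],
    [0,0,0,0,0,0,0.0854],
    [0,0,0,0,0,0,0.0854],
    [0,0,-0.04,0,0,0,0.0854],
    [0,0,-0.08,0,0,0,0.0854],
    [0,0,-0.1,0,0,0,0.0854],
    [0,0,-0.1,0,0,0,0.0854],
    [0,0,-0.1,0,0,0,0.0854],
    [0,0,-0.1,0,0,0,0.0854],
    [0,0,-0.1,0,0,0,0.0854]
  ]
}}

```text
time: 16.02
tool_pos: [0.5786, 0.1339, 0.3378]
orientation: [0.118, 0.649, 0.745, -0.1]
wrist_force: [-0.4, -0.2, -0.2]
width: 0.0852
```

```bash
python3 q.py
```

```text
t 16.0167 F [-0.4 -0.2 -0.2] T [0.3  0.05 0.01] w 0.0852 phi,r,x [ 7.44689e+01  1.89700e-01 -7.00000e-04] tilt 72.2 mom [0.02 0.3 ] sum 0.32 jv 0.0
```

Call:
{"method": "carry_out", "body": {
  "moves": [
    [0,0,-0.1,0,-6,0,0.0854],
    [0,0,-0.1,0,-12,0,0.0854],
    [0,0,-0.1,0,-18,0,0.0854],
    [0,0,-0.1,0,-24,0,0.0854],
    [0,0,-0.1,0,-24,0,0.0854],
    [0,0,-0.1,0,-24,0,0.0854],
    [0,0,-0.1,0,-24,0,0.0854],
    [0,0,-0.1,0,-24,0,0.0854]
  ]
}}

```text
time: 16.68
tool_pos: [0.5742, 0.1612, 0.4336]
orientation: [0.27, 0.615, 0.703, -0.233]
wrist_force: [0.7, -0.4, 0.3]
width: 0.0853
```

```bash
python3 q.py
```

```text
t 16.6833 F [ 0.7 -0.4  0.3] T [0.66 0.11 0.03] w 0.0853 phi,r,x [ 7.42769e+01  2.89500e-01 -8.00000e-04] tilt 48.3 mom [0.15 0.67] sum 0.83 jv 0.01
```

```bash
sed -i 's/y=np.cross(p-AX,F)@ex+T@ex;/y=np.cross(p-AX,F)@ex+T@ex-1.0*np.cos(np.deg2rad(ph));/' fit.py; python3 fit.py
```

```text
L 0.22062885749778163 D 1.3430187424067201 G 0.7783696909963488 stable phi 181.8894205208954
L 0 D 0.5102726932511913 G 0.6277677938240974 stable phi 142.713634192591
0.39687086608437905
L 0.1 D 0.8877147280783457 G 0.6557556034218229 stable phi 162.58167458139556
0.2453551298605542
L 0.15 D 1.0764357454919231 G 0.6966483619867709 stable phi 171.38980411856366
0.18146869150233091
L 0.2 D 1.2651567629055003 G 0.7520087447450039 stable phi 179.06324039970764
0.14113673490363143
L 0.25 D 1.4538777803190777 G 0.8189078380144097 stable phi 185.585646503001
0.14548269855882798
-1 89.8 g 0.46 res -0.32
-1 75.3 g 0.62 res -0.13
-1 60.2 g 0.73 res 0.06
-1 44.9 g 0.55 res 0.02
1 56.7 g 0.57 res -0.07
1 71.5 g 0.84 res 0.11
1 86.6 g 0.56 res -0.21
1 101.9 g 0.95 res 0.18
1.0 117.1 g 0.78 res 0.08
1.0 132.8 g 0.54 res -0.05
1.0 147.6 g 0.39 res -0.05
-1.0 135.2 g 0.49 res -0.08
-1.0 121.1 g 0.71 res 0.03
-1.0 106.5 g 0.96 res 0.21
-1.0 91.6 g 0.84 res 0.06
-1.0 76.6 g 0.88 res 0.13
```

```bash
python3 - <<'E'
from h import *
c=camera("wrist");cv2.imwrite("pics/w8.png",c["color"][:,:,::-1])
ex,ey,ez=frame()
for ph in (72,75,78,15,18,-45):
    u=np.cos(np.deg2rad(ph))*ey+np.sin(np.deg2rad(ph))*ez
    print(ph,proj(c,AX+.125*u),proj(c,AX+.08*u))
p,R=toolpose(76,.17);print(rel(p,R))
p,R=toolpose(76,.089);print(rel(p,R))
E
```

```text
72 [[410.62112525 190.58359952]] [[418.72768908 180.02874584]]
75 [[402.8120769  189.92279695]] [[414.25145305 179.70951406]]
78 [[395.25262421 189.1876404 ]] [[409.8744333  179.34974329]]
15 [[546.47143457 185.49349279]] [[496.03771762 177.26818861]]
18 [[542.34747921 186.51125029]] [[493.40432887 177.79601207]]
-45 [[535.52537076 163.21972037]] [[497.40603531 164.34072601]]
[ 4.79000e-02  9.00000e-04  1.09900e-01 -2.43500e-01  2.76869e+01
 -1.10060e+00]
[ 8.55000e-02  8.00000e-04  1.81700e-01 -2.43500e-01  2.76869e+01
 -1.10060e+00]
```

View pics/w8.png

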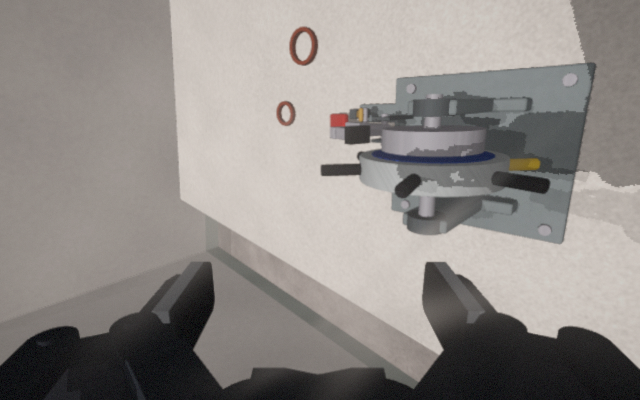

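Call:
{"method": "carry_out", "body": {
  "moves": [
    [0.012,0,0.028,0,7,0,0.0854],
    [0.024,0,0.055,0,14,-0.5,0.0854],
    [0.036,0,0.082,0,21,-0.8,0.0854],
    [0.048,0.001,0.11,-0.2,27.7,-1.1,0.0854],
    [0.048,0.001,0.11,-0.2,27.7,-1.1,0.0854],
    [0.048,0.001,0.11,-0.2,27.7,-1.1,0.0854],
    [0.066,0.001,0.145,-0.2,27.7,-1.1,0.0854],
    [0.0855,0.001,0.1815,-0.2,27.7,-1.1,0.0854],
    [0.0855,0.001,0.1815,-0.2,27.7,-1.1,0.0854],
    [0.0855,0.001,0.1815,-0.2,27.7,-1.1,0.0854],
    [0.0855,0.001,0.1815,-0.2,27.7,-1.1,0],
    [0.0855,0.001,0.1815,-0.2,27.7,-1.1,0],
    [0.0855,0.001,0.1815,-0.2,27.7,-1.1,0],
    [0.0855,0.001,0.1815,-0.2,27.7,-1.1,0],
    [0.0855,0.001,0.1815,-0.2,27.7,-1.1,0],
    [0.0855,0.001,0.1815,-0.2,27.7,-1.1,0],
    [0.0855,0.001,0.1815,-0.2,27.7,-1.1,0],
    [0.0855,0.001,0.1815,-0.2,27.7,-1.1,0]
  ]
}}

```text
time: 18.23
tool_pos: [0.5842, 0.1063, 0.2423]
orientation: [0.092, 0.646, 0.754, -0.079]
wrist_force: [-1.4, 2.4, 5.2]
width: 0.0123
```

```bash
python3 q.py
```

```text
t 18.2333 F [-1.4  2.4  5.2] T [ 0.59  0.22 -0.03] w 0.0123 phi,r,x [7.547e+01 9.020e-02 6.000e-04] tilt 76.1 mom [-0.11  0.61] sum 0.5 jv 0.0
```

Rotate +33, +33 (11 rows of 3° each).

```bash
python3 -c "
import math
for d in range(3,46,3):print(d,round(.0905*math.sin(math.radians(d)),4),round(.0905*(1-math.cos(math.radians(d))),4))"
```

```text
3 0.0047 0.0001
6 0.0095 0.0005
9 0.0142 0.0011
12 0.0188 0.002
15 0.0234 0.0031
18 0.028 0.0044
21 0.0324 0.006
24 0.0368 0.0078
27 0.0411 0.0099
30 0.0452 0.0121
33 0.0493 0.0146
36 0.0532 0.0173
39 0.057 0.0202
42 0.0606 0.0232
45 0.064 0.0265
```

Call:
{"method": "carry_out", "body": {
  "moves": [
    [-0.0047,0,0.0001,0,3,0,0],
    [-0.0095,0,0.0005,0,6,0,0],
    [-0.0142,0,0.0011,0,9,0,0],
    [-0.0188,0,0.002,0,12,0,0],
    [-0.0234,0,0.0031,0,15,0,0],
    [-0.028,0,0.0044,0,18,0,0],
    [-0.0324,0,0.006,0,21,0,0],
    [-0.0368,0,0.0078,0,24,0,0],
    [-0.0411,0,0.0099,0,27,0,0],
    [-0.0452,0,0.0121,0,30,0,0]
  ]
}}

```text
time: 19.07
tool_pos: [0.5914, 0.0606, 0.2415]
orientation: [-0.107, 0.644, 0.752, 0.093]
wrist_force: [-0.7, 2.2, -1.6]
width: 0.0126
```

```bash
python3 q.py 1
```

```text
t 19.0667 F [-0.7  2.2 -1.6] T [-0.05 -0.01 -0.04] w 0.0126 phi,r,x [1.052574e+02 8.970000e-02 8.000000e-04] tilt 106.3 mom [-0.16 -0.06] sum -0.21 jv 0.68
```

Call:
{"method": "carry_out", "body": {
  "moves": [
    [-0.0047,0,0.0001,0,3,0,0],
    [-0.0095,0,0.0005,0,6,0,0],
    [-0.0142,0,0.0011,0,9,0,0],
    [-0.0188,0,0.002,0,12,0,0],
    [-0.0234,0,0.0031,0,15,0,0],
    [-0.028,0,0.0044,0,18,0,0],
    [-0.0324,0,0.006,0,21,0,0]
  ]
}}

```text
time: 19.65
tool_pos: [0.596, 0.0315, 0.2268]
orientation: [-0.244, 0.615, 0.72, 0.209]
wrist_force: [-0.5, 2.7, 1.0]
width: 0.0125
```

```bash
python3 q.py 1
```

```text
t 19.65 F [-0.5  2.7  1. ] T [-0.44 -0.05 -0.01] w 0.0125 phi,r,x [1.26435e+02 8.93000e-02 9.00000e-04] tilt 127.5 mom [-0.25 -0.44] sum -0.69 jv 0.52
```

Call:
{"method": "carry_out", "body": {
  "moves": [
    [-0.0047,0,0.0001,0,3,0,0],
    [-0.0095,0,0.0005,0,6,0,0],
    [-0.0142,0,0.0011,0,9,0,0],
    [-0.0188,0,0.002,0,12,0,0],
    [-0.0234,0,0.0031,0,15,0,0],
    [-0.028,0,0.0044,0,18,0,0]
  ]
}}

```text
time: 20.15
tool_pos: [0.599, 0.0122, 0.2065]
orientation: [-0.354, 0.574, 0.672, 0.304]
wrist_force: [-0.2, 3.6, 1.0]
width: 0.0123
```

```bash
python3 q.py 1;python3 -c "
from h import *
print(read_state()['joints'])"
```

```text
t 20.15 F [-0.2  3.6  1. ] T [-0.61 -0.05 -0.03] w 0.0123 phi,r,x [1.446751e+02 8.900000e-02 9.000000e-04] tilt 145.6 mom [-0.26 -0.61] sum -0.87 jv 0.39
[-0.0457525   0.6237488   0.5924924   1.51000176 -1.03027305  1.85006445
  2.41128306]
```

Call:
{"method": "carry_out", "body": {
  "moves": [
    [0,0,0,0,0,0,0.0854],
    [0,0,0,0,0,0,0.0854],
    [0,0,0,0,0,0,0.0854],
    [0,0,0,0,0,0,0.0854],
    [0,0,0,0,0,0,0.0854],
    [0,0,-0.04,0,0,0,0.0854],
    [0,0,-0.08,0,0,0,0.0854],
    [0,0,-0.1,0,0,0,0.0854],
    [0,0,-0.1,0,0,0,0.0854],
    [0,0,-0.1,0,0,0,0.0854]
  ]
}}

```text
time: 20.98
tool_pos: [0.612, -0.0704, 0.2638]
orientation: [-0.353, 0.575, 0.673, 0.304]
wrist_force: [-0.5, 1.1, 0.0]
width: 0.0854
```

```bash
python3 q.py; python3 - <<'E'
from h import *
p,R=toolpose(85,.19);print(rel(p,R))
E
```

```text
t 20.9833 F [-0.5  1.1  0. ] T [-0.89 -0.17 -0.05] w 0.0854 phi,r,x [1.451554e+02 1.904000e-01 1.100000e-03] tilt 145.5 mom [-0.14 -0.9 ] sum -1.04 jv 0.04
[ 1.64200e-01 -7.00000e-04  9.69000e-02  1.82000e-01 -6.05177e+01
  1.43700e-01]
```

Call:
{"method": "carry_out", "body": {
  "moves": [
    [0.023,0,0.0014,0,-7,0,0.0854],
    [0.046,0,0.0056,0,-14,0,0.0854],
    [0.068,0,0.0126,0,-21,0,0.0854],
    [0.089,0,0.022,0,-28,0,0.0854],
    [0.109,0,0.034,0,-35,0,0.0854],
    [0.127,0,0.049,0,-42,0,0.0854],
    [0.143,0,0.065,0,-49,0,0.0854],
    [0.1575,0,0.084,0,-56,0,0.0854],
    [0.164,-0.0005,0.097,0.2,-60.5,0.1,0.0854],
    [0.164,-0.0005,0.097,0.2,-60.5,0.1,0.0854],
    [0.164,-0.0005,0.097,0.2,-60.5,0.1,0.0854]
  ]
}}

```text
time: 21.9
tool_pos: [0.5827, 0.1066, 0.3426]
orientation: [0.032, 0.645, 0.763, -0.029]
wrist_force: [0.5, -0.6, 0.6]
width: 0.0852
```

```bash
python3 q.py; python3 - <<'E'
from h import *
c=camera("wrist");cv2.imwrite("pics/w9.png",c["color"][:,:,::-1])
ex,ey,ez=frame()
for ph in (82,85,88,145,25):
    u=np.cos(np.deg2rad(ph))*ey+np.sin(np.deg2rad(ph))*ez
    print(ph,proj(c,AX+.125*u),proj(c,AX+.08*u))
for a in (83,84,85,86): 
    p,R=toolpose(a,.089);print(a,rel(p,R))
E
```

```text
t 21.9 F [ 0.5 -0.6  0.6] T [-0.    0.02  0.01] w 0.0852 phi,r,x [ 8.29596e+01  1.89000e-01 -7.00000e-04] tilt 85.1 mom [0.14 0.  ] sum 0.14 jv 0.07
82 [[318.43364877 222.61566262]] [[315.09808762 202.63558926]]
85 [[307.9627373 222.5854392]] [[309.49352048 202.60963336]]
88 [[297.50137169 222.37422095]] [[303.89397691 202.50231031]]
145 [[172.89253725 194.83575372]] [[229.31162055 188.65016743]]
25 [[446.3189495  198.11743574]] [[391.41403998 190.61475034]]
83 [ 1.000e-04  7.000e-04  1.001e-01 -6.110e-02 -2.044e+00  3.689e-01]
84 [-1.400e-03  7.000e-04  1.000e-01 -6.430e-02 -1.044e+00  3.684e-01]
85 [-0.003   0.0007  0.1    -0.0675 -0.044   0.3678]
86 [-4.600e-03  7.000e-04  1.000e-01 -7.070e-02  9.560e-01  3.672e-01]
```

View pics/w9.png

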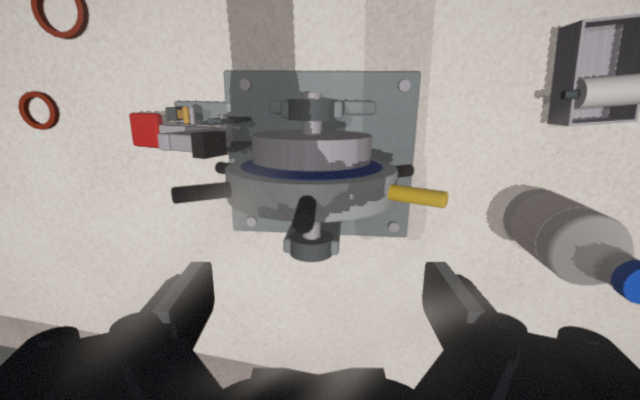

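Call:
{"method": "carry_out", "body": {
  "moves": [
    [-0.003,0.001,0.03,0,0,0,0.0854],
    [-0.0035,0.001,0.065,0,0.5,0,0.0854],
    [-0.0035,0.001,0.1,0,0.5,0,0.0854],
    [-0.0035,0.001,0.1,0,0.5,0,0.0854],
    [-0.0035,0.001,0.1,0,0.5,0,0],
    [-0.0035,0.001,0.1,0,0.5,0,0],
    [-0.0035,0.001,0.1,0,0.5,0,0],
    [-0.0035,0.001,0.1,0,0.5,0,0],
    [-0.0035,0.001,0.1,0,0.5,0,0],
    [-0.0035,0.001,0.1,0,0.5,0,0],
    [-0.0035,0.001,0.1,0,0.5,0,0],
    [-0.0035,0.001,0.1,0,0.5,0,0]
  ]
}}

```text
time: 22.95
tool_pos: [0.587, 0.0903, 0.2452]
orientation: [0.03, 0.648, 0.76, -0.025]
wrist_force: [-0.1, -2.6, 6.6]
width: 0.0126
```

```bash
python3 q.py
```

```text
t 22.95 F [-0.1 -2.6  6.6] T [-0.14  0.11  0.06] w 0.0126 phi,r,x [8.5919e+01 9.0500e-02 1.0000e-03] tilt 85.5 mom [ 0.27 -0.12] sum 0.16 jv 0.0
```

Call:
{"method": "carry_out", "body": {
  "moves": [
    [-0.0047,0,0.0001,0,3,0,0],
    [-0.0095,0,0.0005,0,6,0,0],
    [-0.0142,0,0.0011,0,9,0,0],
    [-0.0188,0,0.002,0,12,0,0],
    [-0.0234,0,0.0031,0,15,0,0]
  ]
}}

```text
time: 23.37
tool_pos: [0.5904, 0.0688, 0.244]
orientation: [-0.071, 0.645, 0.759, 0.061]
wrist_force: [-1.1, 3.7, -1.7]
width: 0.0125
```

```bash
cp log.txt logA.txt; python3 q.py 1
```

```text
t 23.3667 F [-1.1  3.7 -1.7] T [-0.25  0.18  0.03] w 0.0125 phi,r,x [9.97749e+01 9.03000e-02 1.10000e-03] tilt 100.8 mom [-0.31 -0.22] sum -0.53 jv 0.69
```

Call:
{"method": "carry_out", "body": {
  "moves": [
    [-0.0047,0,0.0001,0,3,0,0],
    [-0.0095,0,0.0005,0,6,0,0],
    [-0.0142,0,0.0011,0,9,0,0],
    [-0.0188,0,0.002,0,12,0,0]
  ]
}}

```text
time: 23.7
tool_pos: [0.5932, 0.0513, 0.2388]
orientation: [-0.151, 0.634, 0.747, 0.129]
wrist_force: [-1.8, 0.7, 1.3]
width: 0.0123
```

```bash
python3 q.py 1
```

```text
t 23.7 F [-1.8  0.7  1.3] T [-1.01  0.26  0.16] w 0.0123 phi,r,x [1.115126e+02 9.000000e-02 1.100000e-03] tilt 112.9 mom [-0.13 -0.96] sum -1.09 jv 0.64
```

Call:
{"method": "carry_out", "body": {
  "moves": [
    [-0.0047,0,0.0001,0,3,0,0],
    [-0.0095,0,0.0005,0,6,0,0],
    [-0.0142,0,0.0011,0,9,0,0],
    [-0.0188,0,0.002,0,12,0,0]
  ]
}}

```text
time: 24.03
tool_pos: [0.5957, 0.035, 0.2299]
orientation: [-0.229, 0.616, 0.728, 0.195]
wrist_force: [-2.8, 1.6, 1.2]
width: 0.0123
```

```bash
python3 q.py 1
```

```text
t 24.0333 F [-2.8  1.6  1.2] T [-1.3   0.18  0.25] w 0.0123 phi,r,x [1.235109e+02 8.980000e-02 1.100000e-03] tilt 125.0 mom [-0.21 -1.26] sum -1.47 jv 0.54
```

Call:
{"method": "carry_out", "body": {
  "moves": [
    [-0.0047,0,0.0001,0,3,0,0],
    [-0.0095,0,0.0005,0,6,0,0],
    [-0.0142,0,0.0011,0,9,0,0],
    [-0.0188,0,0.002,0,12,0,0]
  ]
}}

```text
time: 24.37
tool_pos: [0.5979, 0.0207, 0.2177]
orientation: [-0.305, 0.592, 0.7, 0.259]
wrist_force: [-3.1, 0.8, 1.3]
width: 0.0124
```

```bash
python3 q.py 1
```

```text
t 24.3667 F [-3.1  0.8  1.3] T [-1.37  0.1   0.33] w 0.0124 phi,r,x [1.356097e+02 8.960000e-02 1.100000e-03] tilt 137.2 mom [-0.17 -1.34] sum -1.51 jv 0.44
```

Call:
{"method": "carry_out", "body": {
  "moves": [
    [-0.0047,0,0.0001,0,3,0,0],
    [-0.0095,0,0.0005,0,6,0,0],
    [-0.0142,0,0.0011,0,9,0,0],
    [-0.0188,0,0.002,0,12,0,0]
  ]
}}

```text
time: 24.7
tool_pos: [0.5997, 0.0093, 0.2028]
orientation: [-0.377, 0.561, 0.664, 0.32]
wrist_force: [-3.3, 1.0, 3.0]
width: 0.0123
```

```bash
python3 q.py 1
```

```text
t 24.7 F [-3.3  1.   3. ] T [-1.42 -0.09  0.35] w 0.0123 phi,r,x [1.476589e+02 8.940000e-02 1.100000e-03] tilt 149.3 mom [-0.3  -1.41] sum -1.71 jv 0.39
```

Now sample on the way back, then fit everything in terms of A's wheel angle.

Call:
{"method": "carry_out", "body": {
  "moves": [
    [0.0047,0,0.0001,0,-3,0,0],
    [0.0095,0,0.0005,0,-6,0,0],
    [0.0142,0,0.0011,0,-9,0,0],
    [0.0188,0,0.002,0,-12,0,0]
  ]
}}

```text
time: 25.03
tool_pos: [0.5982, 0.0187, 0.2157]
orientation: [-0.304, 0.594, 0.699, 0.258]
wrist_force: [1.2, -1.9, -7.1]
width: 0.0122
```

```bash
python3 q.py -1
```

```text
t 25.0333 F [ 1.2 -1.9 -7.1] T [-1.72 -0.5  -0.36] w 0.0122 phi,r,x [1.374254e+02 8.970000e-02 1.100000e-03] tilt 137.0 mom [ 0.6  -1.78] sum -1.18 jv 0.43
```

Call:
{"method": "carry_out", "body": {
  "moves": [
    [0.0047,0,0.0001,0,-3,0,0],
    [0.0095,0,0.0005,0,-6,0,0],
    [0.0142,0,0.0011,0,-9,0,0],
    [0.0188,0,0.002,0,-12,0,0]
  ]
}}

```text
time: 25.37
tool_pos: [0.5962, 0.032, 0.2277]
orientation: [-0.228, 0.618, 0.727, 0.193]
wrist_force: [0.3, -3.1, -2.1]
width: 0.0123
```

```bash
python3 q.py -1
```

```text
t 25.3667 F [ 0.3 -3.1 -2.1] T [-0.5  -0.13 -0.11] w 0.0123 phi,r,x [1.258901e+02 8.980000e-02 1.100000e-03] tilt 124.8 mom [ 0.34 -0.52] sum -0.18 jv 0.52
```

Call:
{"method": "carry_out", "body": {
  "moves": [
    [0.0047,0,0.0001,0,-3,0,0],
    [0.0095,0,0.0005,0,-6,0,0],
    [0.0142,0,0.0011,0,-9,0,0],
    [0.0188,0,0.002,0,-12,0,0]
  ]
}}

```text
time: 25.7
tool_pos: [0.5937, 0.0478, 0.2372]
orientation: [-0.149, 0.636, 0.746, 0.127]
wrist_force: [-0.7, -3.6, -0.9]
width: 0.0127
```

```bash
python3 q.py -1
```

```text
t 25.7 F [-0.7 -3.6 -0.9] T [0.09 0.1  0.01] w 0.0127 phi,r,x [1.14024e+02 9.00000e-02 1.10000e-03] tilt 112.6 mom [0.32 0.1 ] sum 0.42 jv 0.63
```

Call:
{"method": "carry_out", "body": {
  "moves": [
    [0.0047,0,0.0001,0,-3,0,0],
    [0.0095,0,0.0005,0,-6,0,0],
    [0.0142,0,0.0011,0,-9,0,0],
    [0.0188,0,0.002,0,-12,0,0]
  ]
}}

```text
time: 26.03
tool_pos: [0.591, 0.0652, 0.2432]
orientation: [-0.069, 0.646, 0.758, 0.06]
wrist_force: [0.3, -4.2, 1.9]
width: 0.0125
```

```bash
python3 q.py -1
```

```text
t 26.0333 F [ 0.3 -4.2  1.9] T [0.37 0.27 0.04] w 0.0125 phi,r,x [1.02154e+02 9.02000e-02 1.10000e-03] tilt 100.5 mom [0.33 0.41] sum 0.74 jv 0.69
```

Call:
{"method": "carry_out", "body": {
  "moves": [
    [0.0047,0,0.0001,0,-3,0,0],
    [0.0095,0,0.0005,0,-6,0,0],
    [0.0142,0,0.0011,0,-9,0,0],
    [0.0188,0,0.002,0,-12,0,0]
  ]
}}

```text
time: 26.37
tool_pos: [0.5881, 0.0835, 0.2455]
orientation: [0.011, 0.65, 0.76, -0.008]
wrist_force: [-0.9, -3.6, 1.4]
width: 0.0123
```

```bash
python3 q.py -1
cat > fit2.py <<'E'
from h import *
import json
ex,ey,ez=frame()
src=open("fit.py").read(); i=src.index("old=");j=src.index("rows=")
exec(src[i:j])
nA=len(open("logA.txt").readlines())
rows=[(d,ph,ph+(2.3 if d<0 else -1)*0,np.array(F),np.array(T),np.array(p),0) for d,ph,F,T,p in old]
for k,l in enumerate(open("log.txt")):
    v=json.loads(l);z=np.array(v[11:14]);t=np.rad2deg(np.arctan2(z@ez,z@ey))
    rows.append((v[0],v[1],t,np.array(v[2:5]),np.array(v[5:8]),np.array(v[8:11]),0 if k<nA else 60))
def solve(bias,sel=None,Lfix=None):
    M=[];Y=[]
    for d,ph,t,F,T,p,o in rows:
        u=(p-AX)/np.linalg.norm(p-AX)
        y=np.cross(p-AX,F)@ex+T@ex-bias*np.cos(np.deg2rad(t)); l=np.cross(u,F)@ex
        c=np.deg2rad(ph+o);M.append([-d,np.cos(c),np.sin(c),-l]);Y.append(y)
    M=np.array(M);Y=np.array(Y)
    s=np.ones(len(Y),bool) if sel is None else sel
    if Lfix is None: x=np.linalg.lstsq(M[s],Y[s],rcond=None)[0]
    else: x=np.r_[np.linalg.lstsq(M[s,:3],Y[s]-M[s,3]*Lfix,rcond=None)[0],Lfix]
    print("bias",bias,"D %.2f L %.3f G %.2f stable %.1f rms %.2f"%(x[0],x[3],np.hypot(x[1],x[2]),90+np.rad2deg(np.arctan2(x[2],x[1])),np.std((Y-M@x)[s])))
    return Y-M[:,3]*x[3]-M[:,0]*x[0],Y-M@x
for b in(.95,1,1.05):g,r=solve(b)
solve(1.02,Lfix=.2);solve(1.02,Lfix=.24)
o=np.array([q[6] for q in rows]); solve(1.02,sel=o==0);solve(1.02,sel=o==60)
g,r=solve(1.02)
for q,a,b in zip(rows,g,r):print(q[0],round(q[1]+q[6],1),a.round(2),b.round(2))
E
python3 fit2.py
```

```text
t 26.3667 F [-0.9 -3.6  1.4] T [0.72 0.39 0.04] w 0.0123 phi,r,x [9.02926e+01 9.05000e-02 1.10000e-03] tilt 88.4 mom [0.31 0.77] sum 1.08 jv 0.66
bias 0.95 D 1.33 L 0.226 G 0.79 stable 183.8 rms 0.13
bias 1 D 1.32 L 0.223 G 0.79 stable 186.0 rms 0.13
bias 1.05 D 1.31 L 0.221 G 0.79 stable 188.1 rms 0.13
bias 1.02 D 1.23 L 0.200 G 0.76 stable 185.2 rms 0.14
bias 1.02 D 1.38 L 0.240 G 0.81 stable 188.0 rms 0.13
bias 1.02 D 1.30 L 0.220 G 0.78 stable 184.3 rms 0.13
bias 1.02 D 1.33 L 0.228 G 0.79 stable 188.3 rms 0.13
bias 1.02 D 1.31 L 0.222 G 0.79 stable 186.8 rms 0.13
-1 89.8 0.49 -0.29
-1 75.3 0.65 -0.08
-1 60.2 0.75 0.12
-1 44.9 0.57 0.09
1 56.7 0.52 -0.08
1 71.5 0.8 0.09
1 86.6 0.53 -0.25
1 101.9 0.92 0.14
1.0 117.1 0.78 0.04
1.0 132.8 0.53 -0.11
1.0 147.6 0.38 -0.12
-1.0 135.2 0.52 -0.09
-1.0 121.1 0.71 -0.01
-1.0 106.5 0.93 0.16
-1.0 91.6 0.8 0.01
-1.0 76.6 0.84 0.1
1.0 105.3 0.99 0.21
1.0 126.4 0.63 -0.06
1.0 144.7 0.65 0.12
1.0 159.8 0.21 -0.14
1.0 171.5 0.31 0.1
1.0 183.5 -0.1 -0.15
1.0 195.6 0.14 0.26
1.0 207.7 -0.27 0.01
-1.0 197.4 -0.27 -0.13
-1.0 185.9 -0.07 -0.08
-1.0 174.0 0.3 0.12
-1.0 162.2 0.43 0.11
-1.0 150.3 0.5 0.03
```

Call:
{"method": "carry_out", "body": {
  "moves": [
    [-0.0047,0,0.0001,0,3,0,0],
    [-0.0095,0,0.0005,0,6,0,0],
    [-0.0142,0,0.0011,0,9,0,0],
    [-0.0188,0,0.002,0,12,0,0],
    [-0.0234,0,0.0031,0,15,0,0],
    [-0.028,0,0.0044,0,18,0,0],
    [-0.0324,0,0.006,0,21,0,0],
    [-0.0368,0,0.0078,0,24,0,0],
    [-0.0411,0,0.0099,0,27,0,0],
    [-0.0452,0,0.0121,0,30,0,0],
    [-0.0493,0,0.0146,0,33,0,0],
    [-0.0532,0,0.0173,0,36,0,0],
    [-0.0545,0,0.0182,0,37,0,0],
    [-0.0545,0,0.0182,0,37,0,0],
    [-0.0545,0,0.0182,0,37,0,0],
    [-0.0545,0,0.0182,0,37,0,0],
    [-0.0545,0,0.0182,0,37,0,0]
  ]
}}

```text
time: 27.78
tool_pos: [0.5962, 0.0321, 0.2279]
orientation: [-0.233, 0.617, 0.725, 0.199]
wrist_force: [-0.8, 5.0, -3.3]
width: 0.0123
```

```bash
python3 q.py; python3 - <<'E'
from h import *
c=camera("wrist");cv2.imwrite("pics/w10.png",c["color"][:,:,::-1])
a=camera("scene");cv2.imwrite("pics/s10.png",cv2.resize(a["color"][120:320,230:450,::-1],None,fx=2.9,fy=2.9))
ex,ey,ez=frame()
for n,ph in dict(Y=(65),A=(185),A5=190).items():
    u=np.cos(np.deg2rad(ph))*ey+np.sin(np.deg2rad(ph))*ez
    print(n,ph,proj(c,AX+.125*u),proj(c,AX+.08*u),"scene",(proj(a,AX+.125*u)-[230,120])*2.9)
s=read_state();print(s["wrist_force"],s["width"],s["joint_velocities"].round(3),s["joints"])
E
```

```text
t 27.7833 F [-0.8  5.  -3.3] T [ 0.06 -0.07 -0.04] w 0.0123 phi,r,x [1.257343e+02 8.980000e-02 1.100000e-03] tilt 125.6 mom [-0.2   0.05] sum -0.15 jv 0.0
Y 65 [[524.95422145 243.1063341 ]] [[435.87777948 228.03150522]] scene [[400.03333428 130.8502122 ]]
A 185 [[108.23344099 242.75047693]] [[198.45053495 227.70300113]] scene [[252.43702279 361.78357827]]
A5 190 [[108.79823913 235.87637559]] [[196.26875199 224.13466402]] scene [[253.43809812 369.7829216 ]]
[ 0.30652511  6.04605417 -2.96019911] 0.012246219957625685 [-0.001 -0.001  0.    -0.001  0.001 -0.001  0.001] [-0.28129318  0.42363119  0.67004942  1.55533155 -0.77875154  1.62794655
  2.22787902]
```

View pics/w10.png

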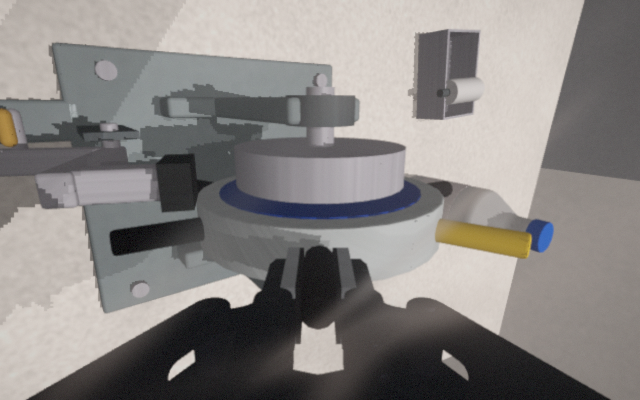

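View pics/s10.png

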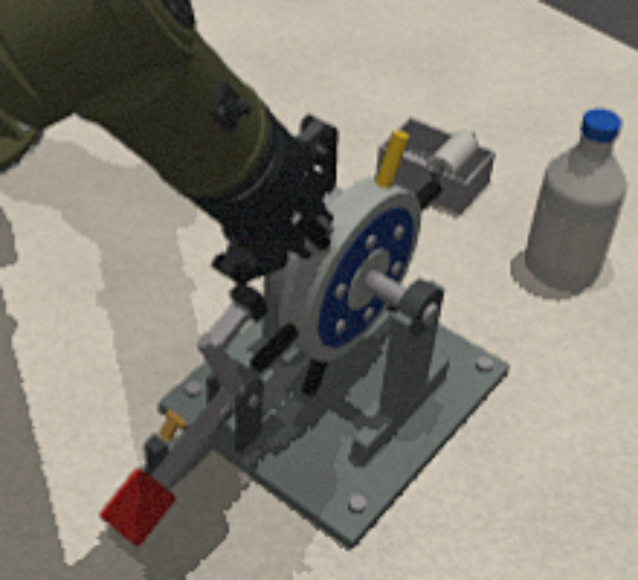

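```bash
python3 -c "
from rig import *
print(close_job())"
```

```text
the job is handed in; nothing more can be done
None
```

I pressed the paddle until the catch held it, found the heavy side by turning the wheel in both directions, and brought it to the bottom. I then handed the job in at about 28 s of the 72 s allowed. No verdict is reported, so the result rests on my own checks.

**How I found the heavy side:** I gripped one peg, turned the wheel, then regripped the next peg and turned it further. The fit gave a drag of about 1.3 N m, an unbalance of about 0.79 N m, and the rest position to within about 4° (rms misfit 0.13 N m). Both values agree with the figures you gave.

**A disagreement on the way:** my first fit gave an unbalance of 1.25 N m, which is too large, and a rest position about 55° off. Readings in free air showed that the wrist torque includes about 1 N m × cos(tilt) from the tool's own weight. After I corrected for that, the two peg grips agreed within about 4° (184° and 188°).

**Last checks before handing in:**
- **Wheel:** it sits within about 1° of where I meant to put it, judged from the yellow peg in the last pictures. That is about 1° from the fitted heavy-side-down position of 186–187°. Joint speeds were at most 0.001 rad/s.
- **Grip:** the fingers are closed on the peg at 60 N with a 12 mm opening. The peg is 14 mm thick, so that is slightly under its size.
- **Brake:** the paddle is down and nothing is touching it.
- **Bystanders:** the bottle and dispenser look undisturbed in the last pictures. The rings were outside those pictures, but the arm did not go near them.

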